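Balance-test and sort fork stirrer heads on knife edges

ROBOT

A 7-joint arm with a two-finger parallel gripper is mounted at the origin on a cart in front of the work surface, level with it; the furniture and walls round the work are solid. World frame = base frame: x ahead of the robot, y to its left, z up, the work surface at z = 0. Lengths are in m, angles in rad, forces in N, time in s.
With the tool pointing down it reaches from about 0.35 to 0.9 m from the base axis. Payload 8.1 kg.
Tool frame: the origin (TCP) lies midway between the tips of the shut fingers; the grasp point (between the pads) lies arm.tcp_to_grasp behind it (arm.tcp_to_grasp is the distance from the TCP to the grasp point, in m); z points along the fingers, y is the line along which they close (so a half turn about z gives the same grasp; the last joint's range is limited). The gripper opens to 92 mm and grips with 3 to 60 N. Pads are 19 mm wide; open, the fingers measure 130 mm over their backs; the gripper's body (75 mm by 190 mm) begins 47 mm behind the grasp point.
Start: joints at [-1.31, 0.434, 0.025, 1.573, -0.012, 1.134, -0.075], TCP at [0.222, 0.584, 0.189] pointing down, gripper open.
Joint ranges: [-2.62, 2.62], [-0.44, 2.09], [-1.27, 1.32], [0.08, 2.57], [-1.32, 4.46], [0.12, 2], [-2.74, 2.74]. Speed limits (rad/s): [2.22, 2.22, 3.01, 3.01, 3.14, 3.14, 3.14].

INTERFACE

Orientations are given as a rotation vector (axis times angle).
In Python, from cell import observe, get_image, arm gives the robot as it stands. The module is installed in compiled form; this text tells all that it offers.
- The arm moves only by the tool drive_tool, never from a script. Its argument "steps" is a list of rows, each a list of 5 numbers: the closure, from 0 (fully open) to 1 (shut), then the shift along the world's x, y, z in mm, then the turn about the world's z in rad. In form: [[hand, x, y, z, roll], ...]. A call has 1 to 20 rows; each row shifts and turns the commanded pose from where the row before left it; what a row does not reach is not made up. A row lasts 1/12 s, in which the tool goes at most 41.7 mm and 7.16 degrees, less where a joint would pass 70% of its speed; a pose out of reach is approached as far as the arm can. A call with a gripper value outside its range is refused whole. The fingers move at their own pace and stop on an object; "grip_force" is the grip in N (left out, the last holds). Time passes only in rows, so rows that do not move let the fingers close. It gives the time, the measured TCP pose, the force, the opening and the grip force at its end, in the units of the state.
- observe(): the state, without advancing time (a new reading comes with each control period).
- get_image(name): name is "scene" or "top" or "wrist"; returns a dict with "image" (480x640x3 uint8, red, green, blue), "vfov" (degrees; the focal length in pixels is half the picture's height over the tangent of half this angle, whatever the lens; pixels are square), "cx", "cy" (the principal point, pixels), "xyz" and "attitude" of the camera in the world. Camera axes: x right, y down, z forward; pixel columns grow to the right and rows downward; lengths in m; the calibration is good to about 2 mm. A picture is of the moment at which its call begins. There is no depth.
- arm.sign_off(): hands the job in; it is judged then, once.
The state is a dict: "clock": time; "joints": joint angles; "dq": joint speeds; "joint_efforts": joint torques, N m; "position": TCP position; "ee_rot": TCP orientation; "force": force on the tool from outside, world axes, zero at the start; "ft_torque": the same for the moment, N m; "width": opening from 0.0 (shut) to 1.0 (fully open); "gripper_force": force on a finger pad.
Only numpy, scipy, OpenCV 4.12 (cv2) and the standard library are available. Lean on these libraries where they do the work, as an engineer would, in place of code of your own. Each camera call takes 0.05 s, during which the arm holds its last target. There are 200 camera calls.

TASK

Sort the fork stirrer heads standing on the bench onto the three-row rack, each hung by the groove under its hub on the knife edge of the row for its span, and let go to see how it balances. A head that hangs level stays in its row; one that clearly dips to one side is unbalanced and must end up hanging on the separate reject rail. Leave the other things on the bench where they are.

Things in the scene. Friction and masses are not known exactly. Their poses are not given: they have to be found in the camera images.
- head_1_hub (a point): head 1 (may be absent): steel fork stirrer head on its two feet, 91 mm high: square sleeve 16 x 16 x 30 mm on top, to be gripped; under it a crossbar 16 mm deep, 7 mm high, span (its y) 58, 74 or 90 mm, with an arm down at each end, ending in a blade 44 mm deep. 0.15 to 0.3 kg. This point, z up: middle of the hub, 54 mm above the feet, 7 mm below the sleeve's foot
- head_1_end (a point): head 1: outer face of one arm, half the span from head_1_hub. All heads: a V groove 11 mm deep, 17 mm wide at its mouth, 22 mm long runs along x under the hub, its apex at head_1_hub. An unbalanced head (there may be several) looks like the others, but one arm is hollow: hung by the groove it dips 15 to 25 degrees within 2 s; a balanced one hangs level within 4
- head_2_hub (a point): head 2 (may be absent): steel fork stirrer head on its two feet, 91 mm high: square sleeve 16 x 16 x 30 mm on top, to be gripped; under it a crossbar 16 mm deep, 7 mm high, span (its y) 58, 74 or 90 mm, with an arm down at each end, ending in a blade 44 mm deep. 0.15 to 0.3 kg. This point, z up: middle of the hub, 54 mm above the feet, 7 mm below the sleeve's foot
- head_2_end (a point): head 2: outer face of one arm, half the span from head_2_hub. All heads: a V groove 11 mm deep, 17 mm wide at its mouth, 22 mm long runs along x under the hub, its apex at head_2_hub. An unbalanced head (there may be several) looks like the others, but one arm is hollow: hung by the groove it dips 15 to 25 degrees within 2 s; a balanced one hangs level within 4
- head_3_hub (a point): head 3 (may be absent): steel fork stirrer head on its two feet, 91 mm high: square sleeve 16 x 16 x 30 mm on top, to be gripped; under it a crossbar 16 mm deep, 7 mm high, span (its y) 58, 74 or 90 mm, with an arm down at each end, ending in a blade 44 mm deep. 0.15 to 0.3 kg. This point, z up: middle of the hub, 54 mm above the feet, 7 mm below the sleeve's foot
- head_3_end (a point): head 3: outer face of one arm, half the span from head_3_hub. All heads: a V groove 11 mm deep, 17 mm wide at its mouth, 22 mm long runs along x under the hub, its apex at head_3_hub. An unbalanced head (there may be several) looks like the others, but one arm is hollow: hung by the groove it dips 15 to 25 degrees within 2 s; a balanced one hangs level within 4
- head_4_hub (a point): head 4 (may be absent): steel fork stirrer head on its two feet, 91 mm high: square sleeve 16 x 16 x 30 mm on top, to be gripped; under it a crossbar 16 mm deep, 7 mm high, span (its y) 58, 74 or 90 mm, with an arm down at each end, ending in a blade 44 mm deep. 0.15 to 0.3 kg. This point, z up: middle of the hub, 54 mm above the feet, 7 mm below the sleeve's foot
- head_4_end (a point): head 4: outer face of one arm, half the span from head_4_hub. All heads: a V groove 11 mm deep, 17 mm wide at its mouth, 22 mm long runs along x under the hub, its apex at head_4_hub. An unbalanced head (there may be several) looks like the others, but one arm is hollow: hung by the groove it dips 15 to 25 degrees within 2 s; a balanced one hangs level within 4
- head_5_hub (a point): head 5 (may be absent): steel fork stirrer head on its two feet, 91 mm high: square sleeve 16 x 16 x 30 mm on top, to be gripped; under it a crossbar 16 mm deep, 7 mm high, span (its y) 58, 74 or 90 mm, with an arm down at each end, ending in a blade 44 mm deep. 0.15 to 0.3 kg. This point, z up: middle of the hub, 54 mm above the feet, 7 mm below the sleeve's foot
- head_5_end (a point): head 5: outer face of one arm, half the span from head_5_hub. All heads: a V groove 11 mm deep, 17 mm wide at its mouth, 22 mm long runs along x under the hub, its apex at head_5_hub. An unbalanced head (there may be several) looks like the others, but one arm is hollow: hung by the groove it dips 15 to 25 degrees within 2 s; a balanced one hangs level within 4
- head_6_hub (a point): head 6 (may be absent): steel fork stirrer head on its two feet, 91 mm high: square sleeve 16 x 16 x 30 mm on top, to be gripped; under it a crossbar 16 mm deep, 7 mm high, span (its y) 58, 74 or 90 mm, with an arm down at each end, ending in a blade 44 mm deep. 0.15 to 0.3 kg. This point, z up: middle of the hub, 54 mm above the feet, 7 mm below the sleeve's foot
- head_6_end (a point): head 6: outer face of one arm, half the span from head_6_hub. All heads: a V groove 11 mm deep, 17 mm wide at its mouth, 22 mm long runs along x under the hub, its apex at head_6_hub. An unbalanced head (there may be several) looks like the others, but one arm is hollow: hung by the groove it dips 15 to 25 degrees within 2 s; a balanced one hangs level within 4
- row_large (a point): middle of the knife edge of the left row (seen from the robot) of the fixed three-row rack, for heads of 90 mm span (its wooden base is as wide). Edge 90 mm above the bench, along this point's x, 140 mm long, rounded, 2.4 mm thick; end plates stand 6 mm above the edge. A head hung across it by the groove swings freely; room for two, centres 62 mm apart
- row_medium (a point): middle of the knife edge of the middle row (seen from the robot) of the fixed three-row rack, for heads of 74 mm span (its wooden base is as wide). Edge 90 mm above the bench, along this point's x, 140 mm long, rounded, 2.4 mm thick; end plates stand 6 mm above the edge. A head hung across it by the groove swings freely; room for two, centres 62 mm apart
- row_small (a point): middle of the knife edge of the right row (seen from the robot) of the fixed three-row rack, for heads of 58 mm span (its wooden base is as wide). Edge 90 mm above the bench, along this point's x, 140 mm long, rounded, 2.4 mm thick; end plates stand 6 mm above the edge. A head hung across it by the groove swings freely; room for two, centres 62 mm apart
- row_reject (a point): middle of the knife edge of the reject rail, a single such rail fixed apart on the left of the rack: edge 90 mm above the bench, along this point's x, 140 mm long, end plates 6 mm above the edge, wooden base 66 mm wide. A head hung across it by the groove swings freely; room for two, centres 62 mm apart
- timer: bystander: white timer 62 x 66 x 21 mm, origin under its centre
- loupe: bystander: black hand lens lying flat, 58 x 121 x 9 mm, origin under its centre
- coverslip_box: bystander: small pale box 27 x 27 x 14 mm, origin under its centre
- slide_pack: bystander: pack of slides 32 x 79 x 30 mm, origin under its centre
- objective_can: bystander: black canister with white lid, 37 mm across, 64 mm high, origin under its centre

How it is judged:
At the end, for the whole second after the job is handed in: Every head present hangs by its groove on a knife edge, let go and still: the balanced ones (level within 9 degrees) on the edge of the row for their span, the unbalanced ones (dipping more than 9 degrees) on the reject rail (((x of head_1_hub in the frame of row_medium between -0.062 and 0.062 m and y of head_1_hub in the frame of row_medium between -0.007 and 0.007 m and z of head_1_hub in the frame of row_medium between -0.007 and 0.007 m and angle between head_1_hub's own z axis and vertical below 0.16 rad) or (x of head_1_hub in the frame of row_reject between -0.062 and 0.062 m and y of head_1_hub in the frame of row_reject between -0.007 and 0.007 m and z of head_1_hub in the frame of row_reject between -0.007 and 0.007 m and angle between head_1_hub's own z axis and vertical above 0.16 rad)) and angular speed of each of head_1, head_2, head_3, head_4, head_5, head_6 below 0.3 rad/s and ((x of head_2_hub in the frame of row_small between -0.062 and 0.062 m and y of head_2_hub in the frame of row_small between -0.007 and 0.007 m and z of head_2_hub in the frame of row_small between -0.007 and 0.007 m and angle between head_2_hub's own z axis and vertical below 0.16 rad) or (x of head_2_hub in the frame of row_reject between -0.062 and 0.062 m and y of head_2_hub in the frame of row_reject between -0.007 and 0.007 m and z of head_2_hub in the frame of row_reject between -0.007 and 0.007 m and angle between head_2_hub's own z axis and vertical above 0.16 rad)) and ((x of head_3_hub in the frame of row_large between -0.062 and 0.062 m and y of head_3_hub in the frame of row_large between -0.007 and 0.007 m and z of head_3_hub in the frame of row_large between -0.007 and 0.007 m and angle between head_3_hub's own z axis and vertical below 0.16 rad) or (x of head_3_hub in the frame of row_reject between -0.062 and 0.062 m and y of head_3_hub in the frame of row_reject between -0.007 and 0.007 m and z of head_3_hub in the frame of row_reject between -0.007 and 0.007 m and angle between head_3_hub's own z axis and vertical above 0.16 rad)) and ((x of head_4_hub in the frame of row_small between -0.062 and 0.062 m and y of head_4_hub in the frame of row_small between -0.007 and 0.007 m and z of head_4_hub in the frame of row_small between -0.007 and 0.007 m and angle between head_4_hub's own z axis and vertical below 0.16 rad) or (x of head_4_hub in the frame of row_reject between -0.062 and 0.062 m and y of head_4_hub in the frame of row_reject between -0.007 and 0.007 m and z of head_4_hub in the frame of row_reject between -0.007 and 0.007 m and angle between head_4_hub's own z axis and vertical above 0.16 rad)) and ((x of head_5_hub in the frame of row_medium between -0.062 and 0.062 m and y of head_5_hub in the frame of row_medium between -0.007 and 0.007 m and z of head_5_hub in the frame of row_medium between -0.007 and 0.007 m and angle between head_5_hub's own z axis and vertical below 0.16 rad) or (x of head_5_hub in the frame of row_reject between -0.062 and 0.062 m and y of head_5_hub in the frame of row_reject between -0.007 and 0.007 m and z of head_5_hub in the frame of row_reject between -0.007 and 0.007 m and angle between head_5_hub's own z axis and vertical above 0.16 rad)) and ((x of head_6_hub in the frame of row_large between -0.062 and 0.062 m and y of head_6_hub in the frame of row_large between -0.007 and 0.007 m and z of head_6_hub in the frame of row_large between -0.007 and 0.007 m and angle between head_6_hub's own z axis and vertical below 0.16 rad) or (x of head_6_hub in the frame of row_reject between -0.062 and 0.062 m and y of head_6_hub in the frame of row_reject between -0.007 and 0.007 m and z of head_6_hub in the frame of row_reject between -0.007 and 0.007 m and angle between head_6_hub's own z axis and vertical above 0.16 rad))); the robot touches nothing.
It fails at once if a bystander (timer, loupe, coverslip box, slide pack, canister) is moved more than 30 mm (distance of any of timer, loupe, coverslip_box, slide_pack, objective_can from where it was at the start of the episode above 0.03 m).
Of head_1, head_2, head_3, head_4, head_5, head_6 only 5 to 6 are there at a start; the rules pass over those that are not, and their reading is None.
At some moment in a run one of head_1, head_2, head_3, head_4, head_5, head_6 may be knocked a few centimetres aside while the robot is not near it.
It also fails if it takes over 210 s, if anything falls off the work surface, if the arm or the gripper's body presses on something with over 40 N, if the wrist force passes 120 N, or if a joint passes its speed limit or range.

## Working session

There is one attempt and no reset: what is moved stays moved. The work goes in short steps, Python scripts to look and compute and a tool call to move; the robot and the scene stay as the last step left them, time stands still between calls to the robot, and variables do not carry over. Pictures are saved under pics/ and viewed, at most 14 in all, crops included, and the job is handed in when it is done.

Besides the shell and the picture viewer there is one more tool, called after "Request:" by a JSON object that holds its "name" and its "arguments". drive_tool: Moves the arm, as the interface text tells. Its arguments: {"type":"object","properties":{"steps":{"type":"array"},"grip_force":{"type":"number"}},"required":["steps"]}

```bash
mkdir -p pics
cat > h.py <<'E'
import numpy as np, cv2
from cell import observe, get_image, arm
from scipy.spatial.transform import Rotation as R
def snap(name, f):
    d=get_image(name); cv2.imwrite('pics/'+f, d['image'][:,:,::-1]); 
    np.savez('pics/'+f+'.npz', **{k:np.array(v) for k,v in d.items()}); return d
def cam(d):
    a=np.array(d['attitude'],float)
    M=a if a.shape==(3,3) else R.from_rotvec(a).as_matrix()
    return M,np.array(d['xyz'],float),240/np.tan(np.radians(float(d['vfov']))/2),float(d['cx']),float(d['cy'])
def ray(d,u,v,z):
    M,p,f,cx,cy=cam(d); r=M@np.array([(u-cx)/f,(v-cy)/f,1]); return p+r*(z-p[2])/r[2]
def proj(d,P):
    M,p,f,cx,cy=cam(d); q=M.T@(np.array(P)-p); return f*q[0]/q[2]+cx, f*q[1]/q[2]+cy
def load(f): return dict(np.load('pics/'+f+'.npz'))
E
python3 - <<'E'
from h import *
for n in ['scene','top','wrist']:
    d=snap(n,n+'0.png'); print(n,d['vfov'],d['cx'],d['cy'],d['xyz'],d['attitude'])
print(observe(), arm.tcp_to_grasp)
E
```

```text
scene 55.08046409703789 315.33358189726965 244.20965379438198 [-0.11159808 -0.76458808  0.54017118] [-1.89726606  0.67833294 -0.47851682]
top 56.127173346797505 317.38696768277237 239.87024258983402 [ 4.92849997e-01 -7.23128531e-05  1.08883827e+00] [-2.14342741  2.19810919 -0.05553622]
wrist 68.61249363619564 319.29894374513805 233.5744880748436 [0.14312907 0.61380523 0.38356485] [2.36175957 1.62871315 0.25888738]
{'clock': 0.15, 'joints': array([-1.30962462,  0.43507783,  0.02495596,  1.57386644, -0.01160129,
        1.13400531, -0.07506208]), 'dq': array([-5.23239763e-05, -5.97590202e-04,  1.10248682e-03, -4.26567644e-03,
       -1.83486455e-03,  4.92557311e-05, -9.19812151e-05]), 'joint_efforts': array([ 5.92854412e-04, -6.68257785e+01,  9.85514224e-01, -3.14692855e+01,
       -6.04753965e-02,  3.94147611e-02,  9.46658815e-05]), 'position': array([0.22226063, 0.58368702, 0.18872419]), 'ee_rot': array([-5.68266962e-01, -3.08964936e+00,  1.89480240e-03]), 'force': array([-0.04973328,  0.6086824 , -0.37302739]), 'ft_torque': array([-0.01758149,  0.01457746, -0.06269298]), 'gripper_force': 0.0, 'width': 0.9971192928159206} 0.0188
```

View pics/top0.png

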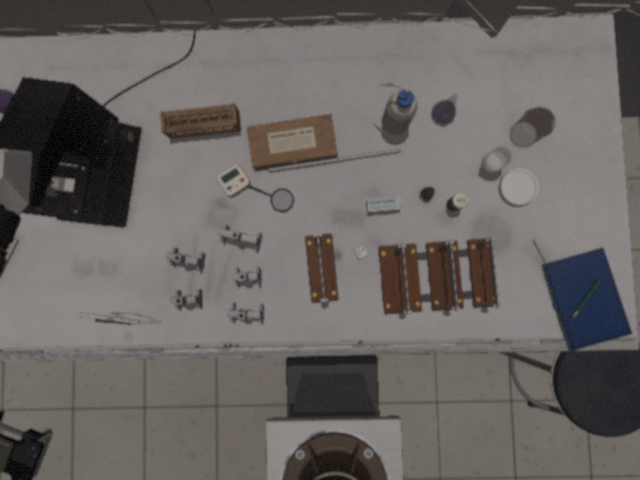

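View pics/scene0.png

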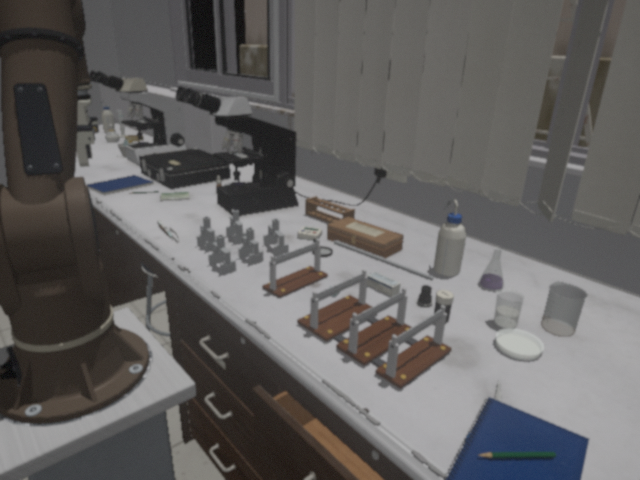

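Top view: five heads, at about (186,260), (241,238), (248,277), (187,299) and (246,314). Reject rail is at (322,268) and the three rows at (393,278), (440,275) and (482,272). I'll enlarge both regions next.

Run:
```python
from h import *
im=cv2.imread('pics/top0.png')
a=cv2.resize(im[215:335,155:285],None,fx=4.5,fy=4.5,interpolation=cv2.INTER_CUBIC)
cv2.imwrite('pics/c1.png',cv2.convertScaleAbs(a,alpha=1.5))
b=cv2.resize(im[222:322,295:505],None,fx=3.8,fy=3.8,interpolation=cv2.INTER_CUBIC)
cv2.imwrite('pics/c2.png',cv2.convertScaleAbs(b,alpha=1.5))
d=load('top0.png')
for u,v in [(186,260),(241,238),(248,277),(187,299),(246,314),(322,268),(393,278),(440,275),(482,272)]: print(u,v,ray(d,u,v,0.09)[:2].round(3))
```

```text
186 260 [0.532 0.318]
241 238 [0.578 0.194]
248 277 [0.49 0.18]
187 299 [0.445 0.316]
246 314 [0.409 0.185]
322 268 [0.506 0.015]
393 278 [ 0.48  -0.141]
440 275 [ 0.484 -0.244]
482 272 [ 0.489 -0.336]
```

View pics/c1.png

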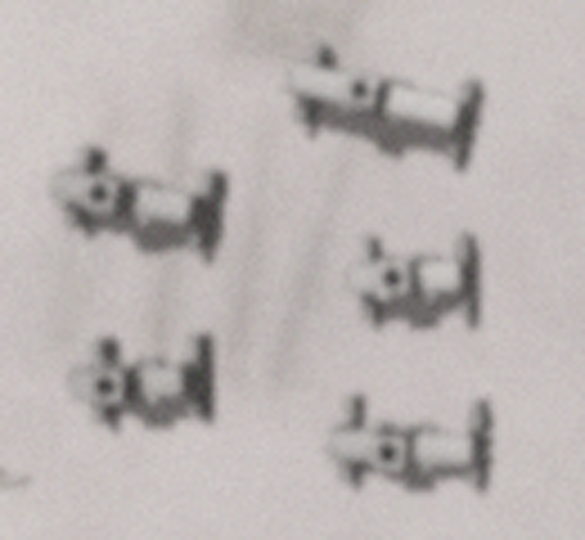

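View pics/c2.png

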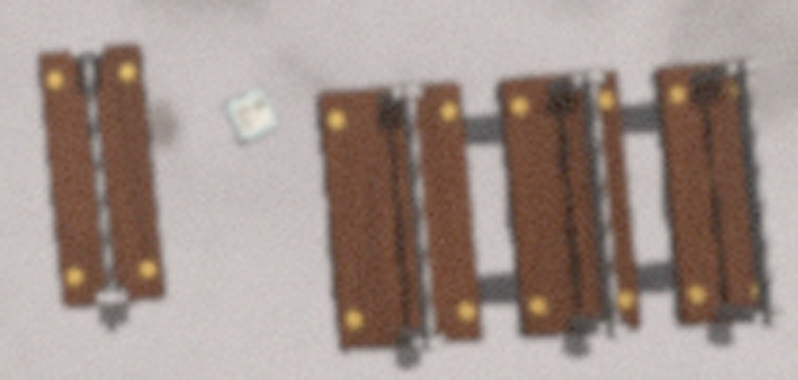

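Enlarged crops: sleeve holes show at c1 (360,90), (98,192), (393,279), (105,385) and (389,453). Bar lengths look like 90, 74, 58, 58 and 74 mm. In c2 the knife edges are the thin grey lines. Next I convert these to positions.

Run:
```python
from h import *
d=load('top0.png')
def c1(p): return (p[0]+.5)/4.5-.5+155,(p[1]+.5)/4.5-.5+215
def c2(p): return (p[0]+.5)/3.8-.5+295,(p[1]+.5)/3.8-.5+222
for n,h,l,r in [('A',(360,90),(290,80),(472,105)),('B',(98,192),(57,185),(210,203)),('C',(393,279),(352,272),(465,278)),('D',(105,385),(75,383),(195,383)),('E',(389,453),(332,445),(480,450))]:
    H=ray(d,*c1(h),.091); L=ray(d,*c1(l),.061); Q=ray(d,*c1(r),.061); D=L-Q
    print(n,H[:2].round(4),'span',np.linalg.norm(D).round(4),'mid',((L+Q)/2)[:2].round(4),'yaw',np.degrees(np.arctan2(-D[0],D[1])).round(1))
for n,t,b in [('rej',(90,65),(112,290)),('L',(410,95),(426,338)),('M',(591,80),(612,328)),('S',(740,70),(768,318))]:
    T=ray(d,*c2(t),.09);B=ray(d,*c2(b),.09);D=T-B
    print(n,((T+B)/2)[:2].round(4),np.linalg.norm(D).round(4),'yaw',np.degrees(np.arctan2(D[1],D[0])).round(1))
```

```text
A [0.5855 0.2084] span 0.0946 mid [0.5867 0.2039] yaw -9.3
B [0.5381 0.3396] span 0.0796 mid [0.538  0.3316] yaw -8.1
C [0.4915 0.193 ] span 0.0578 mid [0.4933 0.1909] yaw -4.4
D [0.4428 0.3362] span 0.0614 mid [0.442 0.331] yaw -1.3
E [0.4065 0.1959] span 0.0751 mid [0.4065 0.1932] yaw -3.2
rej [0.5058 0.0167] 0.1315 yaw 4.2
L [ 0.4788 -0.1663] 0.1404 yaw 1.5
M [ 0.4835 -0.2721] 0.1431 yaw 2.1
S [ 0.4872 -0.3597] 0.1432 yaw 3.4
```

View pics/wrist0.png

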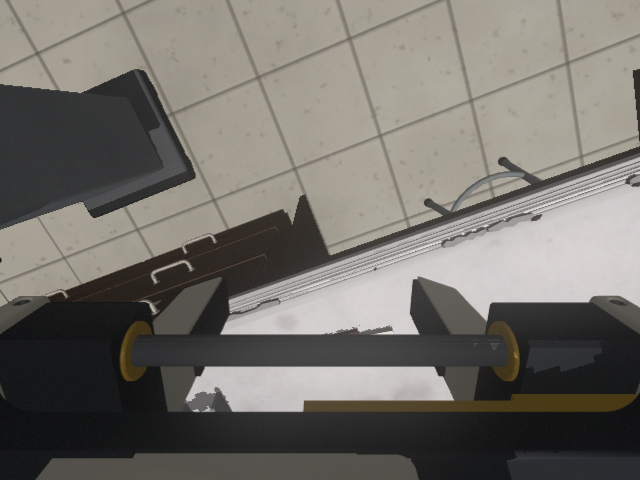

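Wrist view: the fingers and a crossrod, with only bench and floor below. It will show a head once the tool is above one. I go to head A.

Request:
{"name": "drive_tool", "arguments": {"steps": [[0.3, 20, -21, 0, 0.0111], [0.3, 20, -21, 0, 0.0111], [0.3, 20, -21, 0, 0.0111], [0.3, 20, -21, 0, 0.0111], [0.3, 20, -21, 0, 0.0111], [0.3, 20, -21, 0, 0.0111], [0.3, 20, -21, 0, 0.0111], [0.3, 20, -21, 0, 0.0111], [0.3, 20, -21, 0, 0.0111], [0.3, 20, -21, 0, 0.0111], [0.3, 20, -21, 0, 0.0111], [0.3, 20, -21, 0, 0.0111], [0.3, 20, -21, 0, 0.0111], [0.3, 20, -21, 0, 0.0111], [0.3, 20, -21, 0, 0.0111], [0.3, 20, -21, 0, 0.0111], [0.3, 21, -20, 0, 0.0111], [0.3, 21, -19, 0, 0.0111], [0.3, 0, 0, 0, 0], [0.3, 0, 0, 0, 0]], "grip_force": 20}}

```text
clock: 1.82
position: [0.5853, 0.207, 0.1888]
ee_rot: [-0.263, -3.13, 0.002]
force: [-0.6, 0.6, 0.1]
width: 0.697
gripper_force: 0.0
```

```bash
cat >> h.py <<'E'
def st():
    o=observe(); r=R.from_rotvec(o['ee_rot']).as_matrix(); y=r[:,1]*np.sign(r[1,1])
    print('t',round(o['clock'],2),'p',np.round(o['position'],4),'yaw',round(float(np.degrees(np.arctan2(-y[0],y[1]))),1),'F',np.round(o['force'],1),'w',round(o['width']*92,1),'gf',round(o['gripper_force'],1)); return o
E
python3 - <<'E'
from h import *
o=st(); d=snap('wrist','w1.png')
print(proj(d,o['position']), proj(d,[.5855,.2084,.091]), proj(d,[.5855,.2084,0]), d['xyz'])
E
```

```text
t 1.82 p [0.5853 0.207  0.1888] yaw -9.6 F [-0.6  0.6  0.1] w 64.1 gf 0.0
(np.float64(319.5013199658538), np.float64(266.4884269325177)) (np.float64(321.1632687996914), np.float64(221.19183553050843)) (np.float64(320.80524470330766), np.float64(198.44996350514262)) [0.50181704 0.22110287 0.38379291]
```

View pics/w1.png

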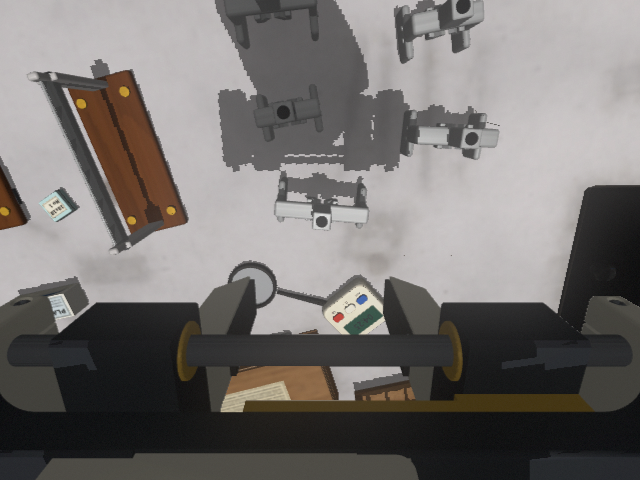

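The wrist view shows A's sleeve hole at (321,222), within a pixel of the prediction, with its bar nearly parallel to the finger line. C is at (283,112), B at (472,138) and D at (463,6). The reject edge runs from about (45,80) to (117,243). Now I go down and grip.

Request:
{"name": "drive_tool", "arguments": {"steps": [[0.3, 0, 1, -25, 0], [0.3, 0, 0, -25, 0], [0.3, 0, 0, -25, 0], [0.3, 0, 0, -25, 0], [0.3, 0, 0, -22, 0], [0.3, 0, 0, 0, 0], [1, 0, 0, 0, 0], [1, 0, 0, 0, 0], [1, 0, 0, 0, 0], [1, 0, 0, 0, 0], [1, 0, 0, 0, 0], [1, 0, 0, 0, 0], [1, 0, 0, 10, 0], [1, 0, 0, 20, 0], [1, 0, 0, 30, 0], [1, 0, 0, 30, 0], [1, 0, 0, 30, 0], [1, 0, 0, 34, 0], [1, 0, 0, 0, 0]]}}

```text
clock: 3.45
position: [0.5877, 0.2112, 0.2295]
ee_rot: [0.257, 3.121, 0.008]
force: [0.8, -0.4, 1.1]
width: 0.005
gripper_force: 0.0
```

Run:
```python
from h import *
st(); d=load('w1.png')
for n,p,z in [('C',(283,112),.091),('B',(472,138),.091),('D',(463,6),.091),('rej1',(37,77),.096),('rej2',(121,247),.096)]: print(n,ray(d,*p,z)[:2].round(4))
d=snap('wrist','w2.png'); im=cv2.imread('pics/w2.png'); cv2.imwrite('pics/w2c.png',im[150:420,140:500])
```

```text
t 3.45 p [0.5877 0.2112 0.2295] yaw -9.4 F [ 0.8 -0.4  1.1] w 0.5 gf 0.0
C [0.4923 0.1935]
B [0.5371 0.3395]
D [0.443  0.3362]
rej1 [0.4373 0.0166]
rej2 [0.5781 0.0326]
```

View pics/w2c.png

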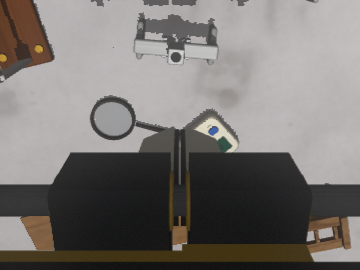

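Missed: the fingers are shut and empty. A still stands, seen at full-image (316,208), probably because I lifted before the fingers met it. I measure again.

Run:
```python
from h import *
d=load('w2.png'); print(ray(d,316,208,.091), proj(d,[.5855,.2084,.091]))
st()
```

```text
[0.58692205 0.20877641 0.091     ] (np.float64(315.37535924583284), np.float64(206.66274550638119))
t 3.5 p [0.5867 0.2108 0.2263] yaw -9.4 F [-0.2 -0.5 -0.1] w 0.5 gf 0.0
```

Request:
{"name": "drive_tool", "arguments": {"steps": [[0.5, 0, 0, 0, 0], [0.5, 0, 0, 0, 0], [0.5, 0, 0, 0, 0], [0.5, 0, 0, 0, 0]]}}

```text
clock: 3.83
position: [0.5838, 0.2098, 0.2203]
ee_rot: [-0.257, -3.129, 0.002]
force: [0.5, 0.0, 0.7]
width: 0.241
gripper_force: 0.0
```

Finger speed is about 65 mm/s, so the lift came too early. Retry with a narrower pre-opening and a longer close.

Request:
{"name": "drive_tool", "arguments": {"steps": [[0.55, 1, 0, -30, 0], [0.55, 0, 0, -30, 0], [0.55, 0, 0, -30, 0], [0.55, 0, 0, -30, 0], [0.55, 0, 0, -20, 0], [0.55, 0, 0, -10, 0], [0.55, 0, 0, -5, 0], [0.55, 0, 0, 0, 0], [1, 0, 0, 0, 0], [1, 0, 0, 0, 0], [1, 0, 0, 0, 0], [1, 0, 0, 0, 0], [1, 0, 0, 0, 0], [1, 0, 0, 0, 0], [1, 0, 0, 0, 0], [1, 0, 0, 0, 0], [1, 0, 0, 0, 0]]}}

```text
clock: 5.25
position: [0.5854, 0.2101, 0.0664]
ee_rot: [0.257, 3.131, 0.0]
force: [-0.8, -0.2, -0.3]
width: 0.007
gripper_force: 0.0
```

Run:
```python
from h import *
a=cv2.imread('pics/top0.png'); snap('top','t2.png'); snap('wrist','w3.png'); snap('scene','s3.png')
t=cv2.imread('pics/t2.png'); s=cv2.imread('pics/s3.png'); w=cv2.imread('pics/w3.png')
A=cv2.resize(t[200:330,155:285],(400,400)); B=cv2.resize(s[180:300,180:300],(400,400),interpolation=cv2.INTER_CUBIC)
cv2.imwrite('pics/m3.png',cv2.convertScaleAbs(np.hstack([A,B]),alpha=1.4))
cv2.imwrite('pics/m3.png',np.vstack([cv2.imread('pics/m3.png')[:, :],]) )
```

```text
(no output)
```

View pics/m3.png

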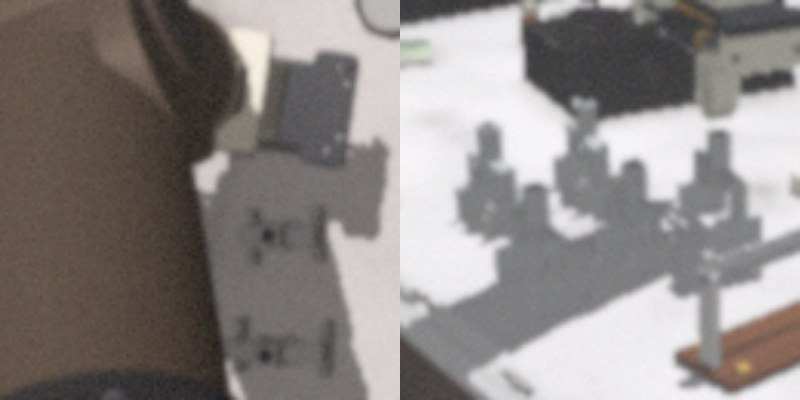

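Scene crop (right): the closed fingertips end near (715,115), above and behind A's sleeve top at (720,135). So something in the geometry is off; I check it by triangulating from two views.

Run:
```python
from h import *
o=st(); s=load('s3.png'); w=load('w2.png')
print('tcp in scene',proj(s,o['position']),'sleeve top pred',proj(s,[.586,.2085,.091]), 'with z=.066',proj(s,[.586,.2085,.066]))
def lines(d1,p1,d2,p2):
    a=[]; b=[]
    for d,p in((d1,p1),(d2,p2)):
        M,c,f,cx,cy=cam(d); r=M@np.array([(p[0]-cx)/f,(p[1]-cy)/f,1]); r/=np.linalg.norm(r); Q=np.eye(3)-np.outer(r,r); a.append(Q); b.append(Q@c)
    X=np.linalg.lstsq(np.vstack(a),np.hstack(b),rcond=None)[0]; return X
print('tri top/wrist', lines(load('top0.png'),(234.6,234.6),load('w1.png'),(321,222)))
print('tri scene/wrist', lines(s,(276,220),w,(316,208)))
print('tri scene/top', lines(s,(276,220),load('top0.png'),(234.6,234.6)))
w3=load('w3.png'); print('tcp in w3',proj(w3,o['position']), 'in w1 fingers', w3['xyz'],o['position'])
im=cv2.imread('pics/w3.png'); cv2.imwrite('pics/w3c.png',im[100:420,100:540])
```

```text
t 5.4 p [0.5854 0.21   0.0663] yaw -9.4 F [-1.4  0.9 -0.1] w 0.5 gf 0.0
tcp in scene (np.float64(275.4129171994472), np.float64(227.446478980021)) sleeve top pred (np.float64(275.8434269308116), np.float64(219.23384291002176)) with z=.066 (np.float64(275.9205911860023), np.float64(227.6476918198461))
tri top/wrist [0.58549877 0.2081129  0.09287522]
tri scene/wrist [0.58722165 0.20885527 0.0884643 ]
tri scene/top [0.5860699  0.20860789 0.08871344]
tcp in w3 (np.float64(319.4799643943544), np.float64(266.4205344001274)) in w1 fingers [0.50177655 0.22367693 0.26126637] [0.58537852 0.21004409 0.06625843]
```

View pics/w3c.png

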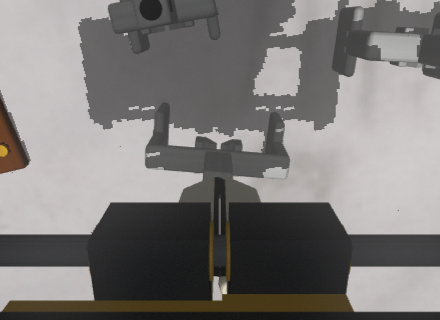

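Run:
```python
from h import *
from importlib import reload
o=observe(); s=load('s3.png'); w=load('w3.png')
def lines(*L):
    a=[]; b=[]
    for d,p in L:
        M,c,f,cx,cy=cam(d); r=M@np.array([(p[0]-cx)/f,(p[1]-cy)/f,1]); r/=np.linalg.norm(r); Q=np.eye(3)-np.outer(r,r); a.append(Q); b.append(Q@c)
    A=np.vstack(a);B=np.hstack(b); X=np.linalg.lstsq(A,B,rcond=None)[0]; return X.round(4),np.linalg.norm(A@X-B).round(4)
print('tip',lines((s,(274.5,214.5)),(w,(318,280))))
p=np.array(o['position'])
for dz in [0,.01,.02,.03,.04,.05]: print(dz,np.round(proj(w,p+[0,0,dz])),np.round(proj(s,p+[0,0,dz])))
for dx in [.01,.02]: print(dx,np.round(proj(w,p+[dx,0,0])),np.round(proj(s,p+[dx,0,0])))
print('head hole in w3',proj(w,[.586,.2085,.091]), 'bar',proj(w,[.586,.2085,.061]))
c=cv2.resize(cv2.imread('pics/s3.png')[150:260,220:350],None,fx=6,fy=5.4,interpolation=cv2.INTER_CUBIC); cv2.imwrite('pics/s3c.png',c)
```

```text
tip (array([0.579 , 0.2095, 0.1046]), np.float64(0.0043))
0 [319. 266.] [275. 227.]
0.01 [319. 273.] [275. 224.]
0.02 [320. 281.] [275. 221.]
0.03 [320. 289.] [275. 217.]
0.04 [320. 299.] [275. 214.]
0.05 [320. 309.] [275. 210.]
0.01 [322. 281.] [278. 227.]
0.02 [325. 296.] [281. 226.]
head hole in w3 (np.float64(316.86375908241644), np.float64(286.38703730717094)) bar (np.float64(317.16693440049653), np.float64(264.30115567741444))
```

View pics/s3c.png

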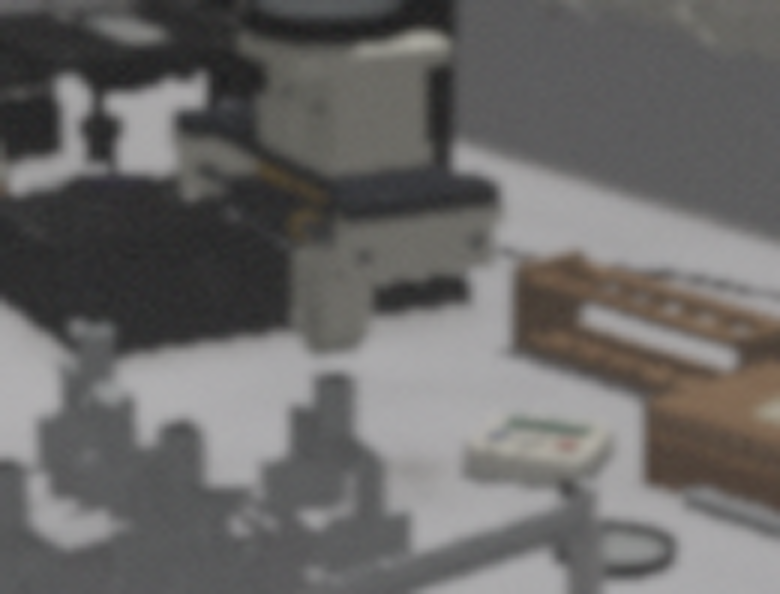

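The scene shows the fingertips at (276,215), where the reported TCP should be at row 227. The real tips are therefore about 37 mm above the reported TCP. I open, go 31 mm lower and grip.

Request:
{"name": "drive_tool", "arguments": {"steps": [[0.5, 0, 0, 0, 0], [0.5, 0, 0, 0, 0], [0.5, 0, 0, 0, 0], [0.5, 0, 0, 0, 0], [0.5, 0, 0, 0, 0], [0.5, 0, 0, 0, 0], [0.5, 0, 0, 0, 0], [0.5, 0, 0, 0, 0], [0.5, 0, 0, -8, 0], [0.5, 0, 0, -8, 0], [0.5, 0, 0, -8, 0], [0.5, 0, 0, -7, 0], [1, 0, 0, 0, 0], [1, 0, 0, 0, 0], [1, 0, 0, 0, 0], [1, 0, 0, 0, 0], [1, 0, 0, 0, 0], [1, 0, 0, 0, 0], [1, 0, 0, 0, 0]]}}

```text
clock: 6.98
position: [0.5853, 0.21, 0.0354]
ee_rot: [-0.258, -3.131, 0.0]
force: [0.9, -1.2, -1.0]
width: 0.173
gripper_force: 20.0
```

Gripped (16 mm, 20 N). Lift and carry to the large row.

Request:
{"name": "drive_tool", "arguments": {"steps": [[1, 0, 0, 20, 0], [1, 0, 0, 35, 0], [1, 0, 0, 35, 0], [1, 0, 0, 35, 0], [1, 0, 0, 25, 0], [1, -5, -25, 0, 0.014], [1, -5, -27, 0, 0.014], [1, -5, -27, 0, 0.014], [1, -5, -27, 0, 0.014], [1, -5, -27, 0, 0.014], [1, -5, -27, 0, 0.014], [1, -5, -27, 0, 0.014], [1, -5, -27, 0, 0.014], [1, -5, -27, 0, 0.014], [1, -5, -27, 0, 0.014], [1, -5, -27, 0, 0.014], [1, -5, -27, 0, 0.014], [1, -5, -27, 0, 0.014], [1, 0, -27, 0, 0.014], [1, 0, 0, 0, 0]]}}

```text
clock: 8.65
position: [0.5191, -0.1727, 0.1856]
ee_rot: [-0.04, 3.141, -0.005]
force: [-0.0, -0.2, -2.6]
width: 0.175
gripper_force: 20.0
```

Run:
```python
from h import *
o=st(); d=snap('wrist','w4.png')
for n,p in [('L',(.4788,-.1663,.09)),('M',(.4835,-.2721,.09)),('S',(.4872,-.3597,.09))]: print(n,np.round(proj(d,p)))
```

```text
t 8.65 p [ 0.5191 -0.1727  0.1856] yaw 1.5 F [-0.  -0.2 -2.6] w 16.1 gf 20.0
L [329. 175.]
M [201. 178.]
S [ 95. 179.]
```

View pics/w4.png

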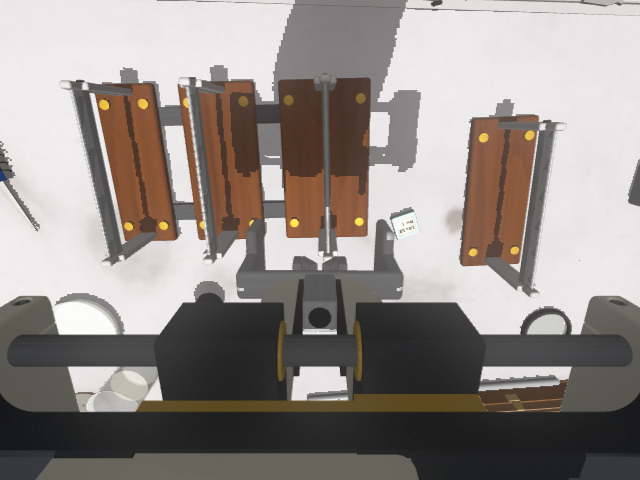

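Wrist view: A held at (319,317). The large edge runs (325,80)–(326,256), medium (191,82)–(211,258), small (75,85)–(114,259) and reject (550,125)–(529,290).

Run:
```python
from h import *
d=load('w4.png')
for n,a,b in [('L',(325,80),(326,256)),('M',(191,82),(211,258)),('S',(75,85),(114,259)),('rej',(550,125),(529,290))]:
    T=ray(d,*a,.096);B=ray(d,*b,.096);D=B-T; print(n,((T+B)/2)[:2].round(4),np.linalg.norm(D).round(4),'yaw',np.degrees(np.arctan2(D[1],D[0])).round(2))
print(ray(d,325,84,.09),ray(d,326,230,.09))
```

```text
L [ 0.4775 -0.1692] 0.1409 yaw 2.13
M [ 0.4818 -0.2693] 0.1415 yaw 2.03
S [ 0.4855 -0.3553] 0.1406 yaw 2.98
rej [0.5052 0.0096] 0.1418 yaw 5.54
[ 0.40935562 -0.17164243  0.09      ] [ 0.52609919 -0.16716496  0.09      ]
```

Request:
{"name": "drive_tool", "arguments": {"steps": [[1, -14, 1, 0, 0.01], [1, -14, 1, 0, 0], [1, -14, 2, 0, 0], [1, 0, 0, -20, 0], [1, 0, 0, -25, 0], [1, 0, 0, -25, 0], [1, 0, 0, -20, 0], [1, 0, 0, -10, 0], [1, 0, 0, -6, 0], [1, 0, 0, -3, 0], [1, 0, 0, -2, 0], [1, 0, 0, -2, 0], [1, 0, 0, 0, 0], [1, 0, 0, 0, 0]]}}

```text
clock: 9.87
position: [0.4807, -0.1644, 0.0744]
ee_rot: [-0.064, 3.136, -0.005]
force: [0.2, -8.2, 4.3]
width: 0.168
gripper_force: 20.1
```

Contact, with a sideways force because the y command was about 6 mm too far left. Shift right.

Request:
{"name": "drive_tool", "arguments": {"steps": [[1, 0, 0, 3, 0], [1, 0, -3, 0, 0], [1, 0, -3, 0, 0], [1, 0, 0, 0, 0], [1, 0, 0, 0, 0], [1, 0, 0, -3, 0], [1, 0, 0, -1, 0], [1, 0, 0, 0, 0], [1, 0, 0, 0, 0]]}}

```text
clock: 10.62
position: [0.4783, -0.1677, 0.0712]
ee_rot: [0.066, -3.141, -0.0]
force: [0.3, -0.3, -2.9]
width: 0.173
gripper_force: 20.0
```

Request:
{"name": "drive_tool", "arguments": {"steps": [[1, 0, 0, -1, 0], [1, 0, 0, -1, 0], [1, 0, 0, 0, 0], [1, 0, 0, 0, 0]]}}

```text
clock: 10.95
position: [0.4789, -0.168, 0.0705]
ee_rot: [-0.066, 3.14, 0.0]
force: [-4.5, 1.2, 14.6]
width: 0.168
gripper_force: 20.0
```

Seated on the edge. Release and retreat.

Request:
{"name": "drive_tool", "arguments": {"steps": [[1, 0, 0, 1, 0], [1, 0, 0, 0, 0], [0.4, 0, 0, 0, 0], [0.4, 0, 0, 0, 0], [0.4, 0, 0, 0, 0], [0.4, 0, 0, 0, 0], [0.4, 0, 0, 0, 0], [0.4, 0, 0, 0, 0], [0.4, 0, 0, 0, 0], [0.4, 0, 0, 20, 0], [0.4, 0, 0, 30, 0], [0.4, 0, 0, 30, 0], [0.4, 0, 0, 30, 0], [0.4, 20, 0, 0, 0], [0.4, 20, 0, 0, 0], [0.4, 10, 0, 0, 0], [0.4, 0, 0, 0, 0], [0.4, 0, 0, 0, 0], [0.4, 0, 0, 0, 0], [0.4, 0, 0, 0, 0]]}}

```text
clock: 12.62
position: [0.5272, -0.1681, 0.18]
ee_rot: [0.065, -3.14, -0.0]
force: [0.6, -0.3, -0.6]
width: 0.602
gripper_force: 0.0
```

Run:
```python
from h import *
st(); d=snap('wrist','w5.png'); im=cv2.imread('pics/w5.png'); st()
print('level hole',proj(d,[.479,-.168,.127]),'axis foot',proj(d,[.479,-.168,.097]))
for a in (-20,20):
    t=np.radians(a); print(a,proj(d,[.479,-.168-.037*np.sin(t),.09+.037*np.cos(t)]))
cv2.imwrite('pics/w5c.png',cv2.resize(im[60:320,170:470],None,fx=2,fy=2))
```

```text
t 12.62 p [ 0.5272 -0.1681  0.18  ] yaw 2.4 F [ 0.6 -0.3 -0.6] w 55.4 gf 0.0
t 12.67 p [ 0.5274 -0.1681  0.1801] yaw 2.4 F [-0.7  0.1 -0.1] w 55.0 gf 0.0
level hole (np.float64(322.5282024532118), np.float64(173.21751542295908)) axis foot (np.float64(322.1724583924233), np.float64(167.58239958732133))
-20 (np.float64(340.33217021217314), np.float64(173.49851896120947))
20 (np.float64(304.6413361589937), np.float64(172.00842105478574))
```

View pics/w5c.png

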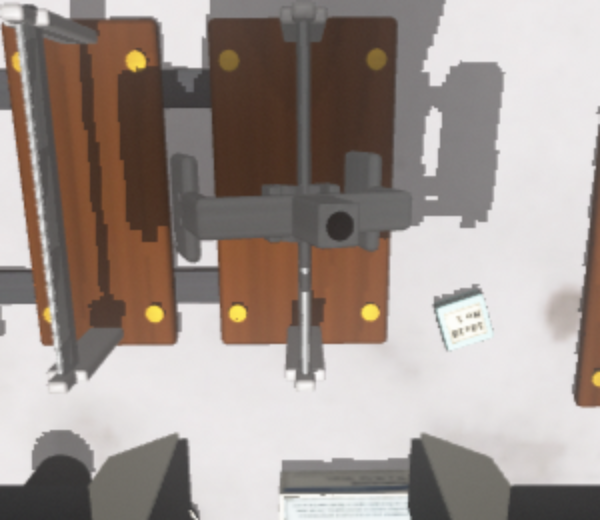

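The sleeve hole is at (340,172), exactly where a 20° dip to +y would put it, so head A is unbalanced. I regrip it high, level it with partly closed fingers, lower, grip, and carry it toward the reject rail.

Request:
{"name": "drive_tool", "arguments": {"steps": [[0.4, -20, 0, 0, 0], [0.4, -20, 0, 0, 0], [0.4, -10, 0, 0, 0], [0.4, 0, 0, 0, 0], [0.4, 0, 0, -30, 0], [0.4, 0, 0, -30, 0], [0.4, 0, 0, -25, 0], [0.4, 0, 0, -10, 0], [0.4, 0, 0, -5, 0], [0.45, 0, 0, 0, 0], [0.5, 0, 0, 0, 0], [0.55, 0, 0, 0, 0], [0.6, 0, 0, 0, 0], [0.65, 0, 0, 0, 0], [0.7, 0, 0, 0, 0], [0.75, 0, 0, 0, 0], [0.79, 0, 0, 0, 0], [0.79, 0, 0, 0, 0]]}}

```text
clock: 14.17
position: [0.4785, -0.1678, 0.0804]
ee_rot: [-0.066, 3.141, 0.0]
force: [0.1, 0.0, -0.6]
width: 0.215
gripper_force: 0.3
```

```bash
python3 -c "
from h import *
st()"
```

```text
t 14.17 p [ 0.4785 -0.1678  0.0804] yaw 2.4 F [ 0.1  0.  -0.6] w 19.8 gf 0.3
```

Request:
{"name": "drive_tool", "arguments": {"steps": [[0.79, 0, 0, -4, 0], [0.79, 0, 0, -4, 0], [0.79, 0, 0, -1, 0], [0.79, 0, 0, 0, 0], [1, 0, 0, 0, 0], [1, 0, 0, 0, 0], [1, 0, 0, 0, 0], [1, 0, 0, 0, 0]]}}

```text
clock: 14.83
position: [0.4783, -0.168, 0.0713]
ee_rot: [0.066, -3.141, -0.0]
force: [0.2, 0.3, -2.3]
width: 0.171
gripper_force: 20.0
```

Gripped again. Lift and move to the reject rail.

Request:
{"name": "drive_tool", "arguments": {"steps": [[1, 0, 0, 20, 0], [1, 0, 0, 35, 0], [1, 0, 0, 35, 0], [1, 0, 0, 25, 0], [1, 9, 23, 0, 0.007], [1, 9, 23, 0, 0.007], [1, 9, 23, 0, 0.007], [1, 9, 23, 0, 0.007], [1, 9, 23, 0, 0.007], [1, 9, 23, 0, 0.007], [1, 9, 23, 0, 0.007], [1, 9, 24, 0, 0.007], [1, 0, 0, 0, 0], [1, 0, 0, 0, 0], [1, 0, 0, 0, 0]]}}

```text
clock: 16.08
position: [0.55, 0.0164, 0.1861]
ee_rot: [0.153, -3.137, 0.001]
force: [-0.0, -0.5, -2.2]
width: 0.174
gripper_force: 20.0
```

Run:
```python
from h import *
o=st(); d=snap('wrist','w6.png'); im=cv2.imread('pics/w6.png')
print(proj(d,[.506,.017,.09]), proj(d,[.44,.012,.096]),proj(d,[.575,.022,.096]))
cv2.imwrite('pics/w6c.png',cv2.resize(im[40:340,180:480],None,fx=2,fy=2))
```

```text
t 16.08 p [0.55   0.0164 0.1861] yaw 5.6 F [-0.  -0.5 -2.2] w 16.0 gf 20.0
(np.float64(325.55577818710657), np.float64(170.84451678703243)) (np.float64(328.1592901228639), np.float64(82.99285329582068)) (np.float64(323.18351581491487), np.float64(252.0036438016702))
```

View pics/w6c.png

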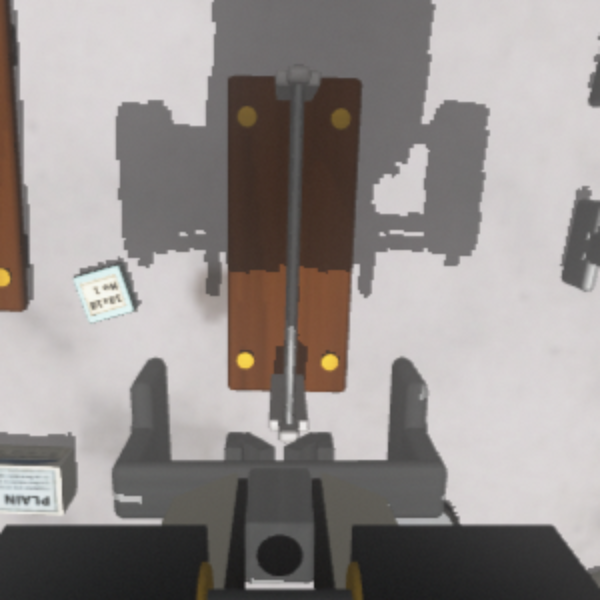

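Reject rail end caps at (329,77) and (324.5,254); the edge lies almost directly under the held head.

Run:
```python
from h import *
d=load('w6.png')
T=ray(d,329,78,.096);B=ray(d,324.5,254,.096);D=B-T; print(((T+B)/2).round(4),np.linalg.norm(D).round(4),np.degrees(np.arctan2(D[1],D[0])).round(2))
a=ray(d,327.5,145,.09);b=ray(d,325.5,205,.09); print(a,b)
```

```text
[0.5066 0.0178 0.096 ] 0.1406 4.51
[0.48528876 0.01642041 0.09      ] [0.53465001 0.01992932 0.09      ]
```

Request:
{"name": "drive_tool", "arguments": {"steps": [[1, -6, 2, 0, -0.02], [1, -6, 1, 0, 0], [1, 0, 0, -25, 0], [1, 0, 0, -30, 0], [1, 0, 0, -30, 0], [1, 0, 0, -15, 0], [1, 0, 0, -8, 0], [1, 0, 0, -3, 0], [1, 0, 0, -2, 0], [1, 0, 0, -1, 0], [1, 0, 0, -1, 0], [1, 0, 0, 0, 0], [1, 0, 0, 0, 0], [1, 0, 0, 0, 0]]}}

```text
clock: 17.3
position: [0.5387, 0.0202, 0.0718]
ee_rot: [-0.122, 3.138, 0.0]
force: [0.3, -0.2, -2.4]
width: 0.172
gripper_force: 20.0
```

Request:
{"name": "drive_tool", "arguments": {"steps": [[1, 0, 0, -1, 0], [1, 0, 0, -1, 0], [1, 0, 0, 0, 0], [1, 0, 0, 0, 0]]}}

```text
clock: 17.63
position: [0.5391, 0.0202, 0.0707]
ee_rot: [-0.122, 3.138, 0.001]
force: [-3.6, 0.5, 13.0]
width: 0.172
gripper_force: 20.0
```

Seated. Release, retreat, and go to head E (medium).

Request:
{"name": "drive_tool", "arguments": {"steps": [[1, 0, 0, 1, 0], [0.8, 0, 0, 0, 0], [0.7, 0, 0, 0, 0], [0.6, 0, 0, 0, 0], [0.5, 0, 0, 0, 0], [0.4, 0, 0, 0, 0], [0.4, 0, 0, 0, 0], [0.4, 0, 0, 0, 0], [0.4, 0, 0, 30, 0], [0.4, 0, 0, 40, 0], [0.4, 0, 0, 40, 0], [0.4, -16, 22, 0, -0.017], [0.4, -16, 22, 0, -0.017], [0.4, -16, 22, 0, -0.017], [0.4, -16, 22, 0, -0.017], [0.4, -17, 22, 0, -0.017], [0.4, -17, 22, 0, -0.017], [0.4, -17, 22, 0, -0.017], [0.4, -17, 22, 0, -0.017], [0.4, 0, 0, 0, 0]]}}

```text
clock: 19.3
position: [0.4031, 0.2005, 0.1804]
ee_rot: [-0.083, -3.139, -0.003]
force: [0.5, 0.0, 0.1]
width: 0.602
gripper_force: 0.0
```

```bash
cat >> h.py <<'E'
def hole(d,P,r=22,im=None):
    "centroid of the darkest small blob near the predicted point P; returns pixel, area, point at P's z"
    g=cv2.GaussianBlur(cv2.cvtColor(d['image'],cv2.COLOR_RGB2GRAY),(0,0),1); u,v=proj(d,P); x0,y0=int(u)-r,int(v)-r
    c=g[max(y0,0):y0+2*r,max(x0,0):x0+2*r]; lo=int(c.min()); m=(c<lo+15).astype(np.uint8)
    n,_,s,ce=cv2.connectedComponentsWithStats(m); k=1+np.argmax(s[1:,4]); p=ce[k]+[max(x0,0),max(y0,0)]
    print('pred',np.round([u,v],1),'found',p.round(1),'area',s[k,4],'box',s[k,2:4],'lo',lo,'->',ray(d,*p,P[2]).round(4)); return p
E
python3 - <<'E'
from h import *
st(); d=snap('wrist','w7.png'); hole(d,[.4065,.196,.091]); hole(d,[.443,.3362,.091])
d=snap('top','t7.png')
for P in ([.492,.193,.091],[.538,.3395,.091],[.443,.336,.091],[.538,.020+.0126,.125],[.538,.020-.0126,.125]): hole(d,P,6)
E
```

```text
t 19.3 p [0.4031 0.2005 0.1804] yaw -3.0 F [0.5 0.  0.1] w 55.4 gf 0.0
pred [314.2 228.3] found [315.5 212.3] area 188 box [21 13] lo 75 -> [0.3926 0.1979 0.091 ]
pred [476.9 260.1] found [461.2 251.8] area 122 box [10 19] lo 59 -> [0.4345 0.3219 0.091 ]
pred [241.9 276.4] found [244.9 279.9] area 10 box [5 5] lo 76 -> [0.4841 0.1865 0.091 ]
pred [176.4 257.3] found [180.7 260. ] area 9 box [2 6] lo 67 -> [0.5318 0.33   0.091 ]
pred [178.  300.1] found [174.  304.2] area 14 box [6 3] lo 31 -> [0.4341 0.345  0.091 ]
pred [313.1 253.1] found [314.6 257.6] area 15 box [9 2] lo 60 -> [0.5284 0.0296 0.125 ]
pred [324.9 252.8] found [323.3 246.6] area 25 box [12  3] lo 67 -> [0.5516 0.0105 0.125 ]
```

```bash
cat >> h.py <<'E'
def blobs(d,P,r=40,amin=60,amax=500):
    g=cv2.cvtColor(d['image'],cv2.COLOR_RGB2GRAY); u,v=proj(d,P); x0,y0=max(int(u)-r,0),max(int(v)-r,0)
    s=4; c=cv2.resize(g[y0:int(v)+r,x0:int(u)+r],None,fx=s,fy=s,interpolation=cv2.INTER_CUBIC)
    q=cv2.SimpleBlobDetector_Params(); q.filterByColor=True; q.blobColor=0; q.minThreshold=15; q.maxThreshold=200; q.thresholdStep=5
    q.filterByArea=True; q.minArea=amin*s*s; q.maxArea=amax*s*s; q.filterByCircularity=True; q.minCircularity=.75; q.filterByInertia=True; q.minInertiaRatio=.5; q.filterByConvexity=True; q.minConvexity=.85; q.minDistBetweenBlobs=4; q.minRepeatability=2
    K=cv2.SimpleBlobDetector_create(q).detect(c)
    for k in K:
        p=(np.array(k.pt)+.5)/s-.5+[x0,y0]; print('pred',np.round([u,v],1),'blob',p.round(1),'dia',round(k.size/s,1),'->',ray(d,*p,P[2]).round(4))
    if not K: print('pred',np.round([u,v],1),'none')
E
python3 - <<'E'
from h import *
d=load('w1.png'); print('test'); blobs(d,[.5855,.2084,.091]); blobs(d,[.4915,.193,.091])
d=load('w7.png'); print('w7'); blobs(d,[.4065,.196,.091]); blobs(d,[.443,.3362,.091])
d=load('w5.png'); print('w5'); blobs(d,[.479,-.168+.0126,.125])
d=load('t7.png'); print('t7')
for P in ([.492,.193,.091],[.538,.3395,.091],[.443,.336,.091],[.538,.020+.0126,.125]): blobs(d,P,9,2,14)
E
```

```text
test
pred [321.2 221.2] blob [321.3 221.3] dia 11.9 -> [0.5856 0.2085 0.091 ]
pred [282.1 111. ] blob [282.9 111.9] dia 13.7 -> [0.4923 0.1935 0.091 ]
w7
pred [314.2 228.3] blob [314.9 228.4] dia 12.3 -> [0.4065 0.1966 0.091 ]
pred [476.9 260.1] blob [476.8 259.4] dia 11.8 -> [0.4424 0.3361 0.091 ]
w5
pred [340.3 173.5] blob [339.5 172.6] dia 14.5 -> [ 0.4784 -0.156   0.125 ]
t7
pred [241.9 276.4] blob [241.6 276.4] dia 3.0 -> [0.492  0.1937 0.091 ]
pred [176.4 257.3] blob [173.6 263.2] dia 2.9 -> [0.525 0.346 0.091]
pred [176.4 257.3] blob [175.8 250.5] dia 3.4 -> [0.5533 0.3409 0.091 ]
pred [176.4 257.3] blob [176.5 257.6] dia 3.3 -> [0.5374 0.3393 0.091 ]
pred [178.  300.1] none
pred [313.1 253.1] blob [313.5 252.8] dia 3.2 -> [0.5388 0.0317 0.125 ]
```

Blob detection works: E is at (.4065,.1966) and A hangs dipped on the reject rail. Grip E and carry it to the medium row.

Request:
{"name": "drive_tool", "arguments": {"steps": [[0.5, 0, 0, -35, 0], [0.5, 0, 0, -35, 0], [0.5, 0, 0, -35, 0], [0.5, 0, 0, -25, 0], [0.5, 0, 0, -10, 0], [0.5, 0, 0, -5, 0], [0.5, 0, 0, 0, 0], [1, 0, 0, 0, 0], [1, 0, 0, 0, 0], [1, 0, 0, 0, 0], [1, 0, 0, 0, 0], [1, 0, 0, 0, 0], [1, 0, 0, 0, 0], [1, 0, 0, 0, 0], [1, 0, 0, 0, 0]]}}

```text
clock: 20.65
position: [0.4068, 0.1966, 0.0357]
ee_rot: [0.091, 3.139, 0.001]
force: [0.1, 0.6, 5.0]
width: 0.169
gripper_force: 20.0
```

Request:
{"name": "drive_tool", "arguments": {"steps": [[1, 0, 0, 20, 0], [1, 0, 0, 35, 0], [1, 0, 0, 35, 0], [1, 0, 0, 35, 0], [1, 0, 0, 25, 0], [1, 7, -31, 0, 0.006], [1, 7, -31, 0, 0.006], [1, 7, -31, 0, 0.006], [1, 7, -31, 0, 0.006], [1, 7, -31, 0, 0.006], [1, 7, -31, 0, 0.006], [1, 7, -31, 0, 0.006], [1, 7, -31, 0, 0.006], [1, 7, -31, 0, 0.006], [1, 7, -31, 0, 0.006], [1, 7, -31, 0, 0.006], [1, 7, -31, 0, 0.006], [1, 7, -31, 0, 0.006], [1, 8, -31, 0, 0.006], [1, 8, -31, 0, 0.006]]}}

```text
clock: 22.32
position: [0.5128, -0.2702, 0.1846]
ee_rot: [0.051, -3.14, -0.001]
force: [0.3, 0.5, -2.3]
width: 0.172
gripper_force: 20.0
```

```bash
python3 -c "
from h import *
st()"
```

```text
t 22.32 p [ 0.5128 -0.2702  0.1846] yaw 1.8 F [ 0.3  0.5 -2.3] w 15.8 gf 20.0
```

Request:
{"name": "drive_tool", "arguments": {"steps": [[1, 0, -2, 0, 0.004], [1, 0, 0, -25, 0], [1, 0, 0, -30, 0], [1, 0, 0, -30, 0], [1, 0, 0, -15, 0], [1, 0, 0, -8, 0], [1, 0, 0, -3, 0], [1, 0, 0, -2, 0], [1, 0, 0, -2, 0], [1, 0, 0, -1, 0], [1, 0, 0, 0, 0], [1, 0, 0, 0, 0]]}}

```text
clock: 23.32
position: [0.5143, -0.2719, 0.0716]
ee_rot: [-0.056, 3.138, -0.002]
force: [-2.6, -1.1, 9.7]
width: 0.171
gripper_force: 20.0
```

Seated. Release, rise, and travel to head B while it settles.

Request:
{"name": "drive_tool", "arguments": {"steps": [[1, 0, 0, 1, 0], [0.8, 0, 0, 0, 0], [0.7, 0, 0, 0, 0], [0.6, 0, 0, 0, 0], [0.5, 0, 0, 0, 0], [0.4, 0, 0, 0, 0], [0.4, 0, 0, 0, 0], [0.4, 0, 0, 0, 0], [0.4, 0, 0, 30, 0], [0.4, 0, 0, 40, 0], [0.4, 0, 0, 40, 0]]}}

```text
clock: 24.23
position: [0.5124, -0.2705, 0.1808]
ee_rot: [0.056, -3.138, -0.001]
force: [0.7, -0.1, -0.2]
width: 0.598
gripper_force: 0.0
```

Request:
{"name": "drive_tool", "arguments": {"steps": [[0.4, 1, 33, 0, -0.0095], [0.4, 1, 34, 0, -0.0095], [0.4, 1, 34, 0, -0.0095], [0.4, 1, 34, 0, -0.0095], [0.4, 1, 34, 0, -0.0095], [0.4, 1, 34, 0, -0.0095], [0.4, 1, 34, 0, -0.0095], [0.4, 2, 34, 0, -0.0095], [0.4, 2, 34, 0, -0.0095], [0.4, 2, 34, 0, -0.0095], [0.4, 2, 34, 0, -0.0095], [0.4, 2, 34, 0, -0.0095], [0.4, 2, 34, 0, -0.0095], [0.4, 2, 34, 0, -0.0095], [0.4, 2, 34, 0, -0.0095], [0.4, 1, 34, 0, -0.0095], [0.4, 1, 34, 0, -0.0095], [0.4, 0, 33, 0, -0.0095], [0.4, 0, 0, 0, 0], [0.4, 0, 0, 0, 0]]}}

```text
clock: 25.9
position: [0.5373, 0.3416, 0.1796]
ee_rot: [-0.206, -3.134, -0.0]
force: [-0.0, -1.2, 0.3]
width: 0.601
gripper_force: 0.0
```

```bash
cat >> h.py <<'E'
def look(hung=(),stand=()):
    st(); d=get_image('top'); w=get_image('wrist')
    for n,P in hung:
        for s in (-1,0,1): print(n,'dip',s,end=' '); blobs(d,[P[0],P[1]+s*.0126,.127-.002*abs(s)],5,2,14)
    for n,P in stand:
        print(n,end=' top '); blobs(d,[*P,.091],9,2,14); u,v=proj(w,[*P,.091])
        if 0<u<640 and 0<v<290: print(n,end=' wrist '); blobs(w,[*P,.091])
E
python3 - <<'E'
from h import *
look([('E',(.514,-.272))],[('B',(.5374,.3393)),('D',(.4424,.3361)),('C',(.492,.1937))])
E
```

```text
t 25.9 p [0.5373 0.3416 0.1796] yaw -7.5 F [-0.  -1.2  0.3] w 55.3 gf 0.0
E dip -1 pred [462.7 260.6] none
E dip 0 pred [457.  260.8] blob [456.3 260.7] dia 3.0 -> [ 0.5142 -0.2706  0.127 ]
E dip 1 pred [450.7 260.9] none
B top pred [176.5 257.6] none
B wrist pred [319.4 223.5] blob [319.1 223.3] dia 12.3 -> [0.5372 0.339  0.091 ]
D top pred [178.  300.4] blob [177.8 300.3] dia 3.4 -> [0.4424 0.3365 0.091 ]
D wrist pred [298.6 104.9] blob [298.7 105. ] dia 14.2 -> [0.4425 0.3361 0.091 ]
C top pred [241.6 276.4] blob [241.6 276.3] dia 2.8 -> [0.4923 0.1938 0.091 ]
C wrist pred [135.8 193.4] blob [135.8 193.8] dia 12.9 -> [0.4923 0.1936 0.091 ]
```

E hangs level. Grip B (medium).

Request:
{"name": "drive_tool", "arguments": {"steps": [[0.5, -1, 0, -35, -0.01], [0.5, 0, 0, -35, 0], [0.5, 0, 0, -35, 0], [0.5, 0, 0, -25, 0], [0.5, 0, 0, -10, 0], [0.5, 0, 0, -5, 0], [0.5, 0, 0, 0, 0], [1, 0, 0, 0, 0], [1, 0, 0, 0, 0], [1, 0, 0, 0, 0], [1, 0, 0, 0, 0], [1, 0, 0, 0, 0], [1, 0, 0, 0, 0], [1, 0, 0, 0, 0], [1, 0, 0, 20, 0], [1, 0, 0, 35, 0], [1, 0, 0, 40, 0], [1, 0, 0, 40, 0], [1, 0, 0, 15, 0]]}}

```text
clock: 27.58
position: [0.5393, 0.3402, 0.1909]
ee_rot: [0.228, 3.128, 0.007]
force: [2.1, 0.4, -1.6]
width: 0.177
gripper_force: 20.0
```

Request:
{"name": "drive_tool", "arguments": {"steps": [[1, -5, -34, 0, 0.01], [1, -5, -34, 0, 0.01], [1, -5, -34, 0, 0.01], [1, -5, -34, 0, 0.01], [1, -5, -34, 0, 0.01], [1, -5, -34, 0, 0.01], [1, -5, -34, 0, 0.01], [1, -5, -34, 0, 0.01], [1, -5, -34, 0, 0.01], [1, -5, -34, 0, 0.01], [1, -5, -34, 0, 0.01], [1, -5, -34, 0, 0.01], [1, -5, -34, 0, 0.01], [1, -5, -34, 0, 0.01], [1, -4, -34, 0, 0.01], [1, -4, -34, 0, 0.01], [1, -4, -34, 0, 0.01], [1, -4, -34, 0, 0.01], [1, 0, 0, 0, 0], [1, 0, 0, 0, 0]]}}

```text
clock: 29.25
position: [0.4502, -0.275, 0.1849]
ee_rot: [0.048, -3.14, 0.001]
force: [0.6, 0.7, -1.7]
width: 0.17
gripper_force: 20.0
```

Request:
{"name": "drive_tool", "arguments": {"steps": [[1, 0, 0, -25, 0], [1, 0, 0, -30, 0], [1, 0, 0, -30, 0], [1, 0, 0, -15, 0], [1, 0, 0, -8, 0], [1, 0, 0, -3, 0], [1, 0, 0, -2, 0], [1, 0, 0, -2, 0], [1, 0, 0, -1, 0], [1, 0, 0, 0, 0], [1, 0, 0, 0, 0]]}}

```text
clock: 30.17
position: [0.4534, -0.2745, 0.0717]
ee_rot: [-0.055, 3.137, -0.005]
force: [-2.7, -4.2, 13.8]
width: 0.169
gripper_force: 20.0
```

Request:
{"name": "drive_tool", "arguments": {"steps": [[1, 0, -1, 1, 0], [0.8, 0, 0, 0, 0], [0.7, 0, 0, 0, 0], [0.6, 0, 0, 0, 0], [0.5, 0, 0, 0, 0], [0.4, 0, 0, 0, 0], [0.4, 0, 0, 0, 0], [0.4, 0, 0, 0, 0], [0.4, 0, 0, 30, 0], [0.4, 0, 0, 40, 0], [0.4, 0, 0, 40, 0]]}}

```text
clock: 31.08
position: [0.4503, -0.2736, 0.1809]
ee_rot: [0.054, -3.138, -0.001]
force: [1.2, -0.1, -0.3]
width: 0.6
gripper_force: 0.0
```

Request:
{"name": "drive_tool", "arguments": {"steps": [[0.4, 3, 33, 0, -0.008], [0.4, 3, 33, 0, -0.008], [0.4, 3, 33, 0, -0.008], [0.4, 3, 33, 0, -0.008], [0.4, 3, 33, 0, -0.008], [0.4, 3, 33, 0, -0.008], [0.4, 3, 33, 0, -0.008], [0.4, 3, 33, 0, -0.008], [0.4, 3, 33, 0, -0.008], [0.4, 3, 34, 0, -0.008], [0.4, 3, 34, 0, -0.008], [0.4, 3, 34, 0, -0.008], [0.4, 3, 34, 0, -0.008], [0.4, 2, 34, 0, -0.008], [0.4, 0, 1, 0, 0], [0.4, 0, 0, 0, 0], [0.4, 0, 0, 0, 0], [0.4, 0, 0, 0, 0], [0.4, 0, 0, 0, 0], [0.4, 0, 0, 0, 0]]}}

```text
clock: 32.75
position: [0.4926, 0.1929, 0.1805]
ee_rot: [0.124, 3.139, -0.0]
force: [-0.3, 0.2, 0.1]
width: 0.601
gripper_force: 0.0
```

Run:
```python
from h import *
look([('E',(.514,-.272)),('B',(.4534,-.274)),('A',(.5385,.0205))],[('D',(.4424,.3361)),('C',(.492,.1937))])
```

```text
t 32.75 p [0.4926 0.1929 0.1805] yaw -4.5 F [-0.3  0.2  0.1] w 55.3 gf 0.0
E dip -1 pred [462.7 260.6] none
E dip 0 pred [457.  260.8] blob [456.2 260.7] dia 3.1 -> [ 0.5142 -0.2705  0.127 ]
E dip 1 pred [450.7 260.9] none
B dip -1 pred [465.  289.3] none
B dip 0 pred [459.3 289.5] blob [458.9 290. ] dia 3.1 -> [ 0.4524 -0.273   0.127 ]
B dip 1 pred [453.  289.6] none
A dip -1 pred [324.6 252.6] none
A dip 0 pred [318.7 252.7] none
A dip 1 pred [312.9 252.9] blob [313.5 252.8] dia 3.3 -> [0.5387 0.0317 0.125 ]
D top pred [178.  300.4] none
D wrist pred [495.1 149.6] blob [495.  149.6] dia 13.7 -> [0.4423 0.336  0.091 ]
C top pred [241.6 276.4] none
C wrist pred [320.1 223.3] blob [319.8 223.6] dia 12.3 -> [0.4922 0.1935 0.091 ]
```

E and B hang level. Grip C (small).

Request:
{"name": "drive_tool", "arguments": {"steps": [[0.5, 0, 0, -35, 0], [0.5, 0, 0, -35, 0], [0.5, 0, 0, -35, 0], [0.5, 0, 0, -25, 0], [0.5, 0, 0, -10, 0], [0.5, 0, 0, -5, 0], [0.5, 0, 0, 0, 0], [1, 0, 0, 0, 0], [1, 0, 0, 0, 0], [1, 0, 0, 0, 0], [1, 0, 0, 0, 0], [1, 0, 0, 0, 0], [1, 0, 0, 0, 0], [1, 0, 0, 0, 0], [1, 0, 0, 20, 0], [1, 0, 0, 35, 0], [1, 0, 0, 40, 0], [1, 0, 0, 40, 0], [1, 0, 0, 15, 0]]}}

```text
clock: 34.43
position: [0.4944, 0.1948, 0.1905]
ee_rot: [0.121, 3.134, 0.005]
force: [1.1, -0.4, -2.3]
width: 0.17
gripper_force: 20.0
```

Request:
{"name": "drive_tool", "arguments": {"steps": [[1, 1, -32, 0, 0.0072], [1, 1, -32, 0, 0.0072], [1, 1, -32, 0, 0.0072], [1, 1, -32, 0, 0.0072], [1, 1, -32, 0, 0.0072], [1, 1, -32, 0, 0.0072], [1, 1, -32, 0, 0.0072], [1, 1, -32, 0, 0.0072], [1, 1, -33, 0, 0.0072], [1, 2, -33, 0, 0.0072], [1, 2, -33, 0, 0.0072], [1, 2, -33, 0, 0.0072], [1, 2, -33, 0, 0.0072], [1, 2, -33, 0, 0.0072], [1, 2, -33, 0, 0.0072], [1, 2, -33, 0, 0.0072], [1, 2, -33, 0, 0.0072], [1, 0, 0, 0, 0], [1, 0, 0, 0, 0], [1, 0, 0, 0, 0]]}}

```text
clock: 36.1
position: [0.5171, -0.3582, 0.1847]
ee_rot: [0.071, -3.14, -0.002]
force: [0.9, 1.4, -1.7]
width: 0.172
gripper_force: 20.0
```

Run:
```python
from h import *
st(); d=snap('wrist','w8.png'); im=cv2.imread('pics/w8.png')
print(proj(d,[.517,-.3588,.09]),proj(d,[.486,-.360,.09]),proj(d,[.455,-.3612,.09]))
cv2.imwrite('pics/w8c.png',cv2.resize(im[40:340,180:480],None,fx=2,fy=2))
```

```text
t 36.1 p [ 0.5171 -0.3582  0.1847] yaw 2.6 F [ 0.9  1.4 -1.7] w 15.8 gf 20.0
(np.float64(318.638501974197), np.float64(222.23927140832123)) (np.float64(318.8680200229817), np.float64(186.3374694482194)) (np.float64(319.1132054682767), np.float64(147.98493313530525))
```

View pics/w8c.png

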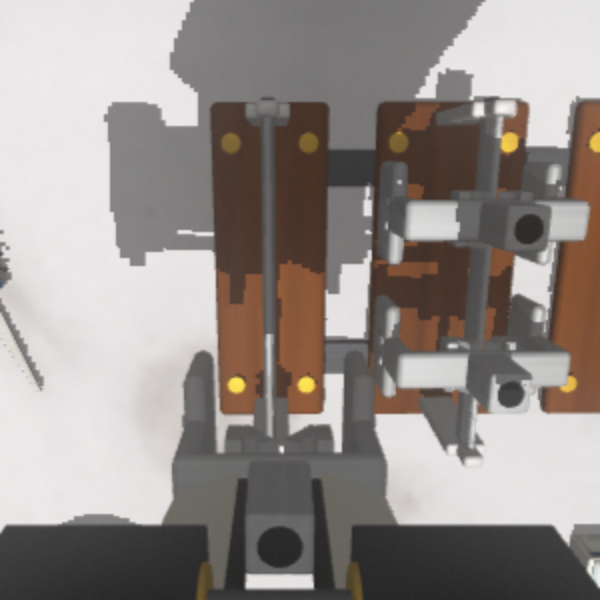

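Last view: the small edge runs (313.5,95)–(316,255), about 3 px left of my prediction, so y should be about −0.362. Both medium heads hang level beside it. Shift −3 mm and lower.

Request:
{"name": "drive_tool", "arguments": {"steps": [[1, 0, -3, 0, 0], [1, 0, 0, -25, 0], [1, 0, 0, -30, 0], [1, 0, 0, -30, 0], [1, 0, 0, -15, 0], [1, 0, 0, -8, 0], [1, 0, 0, -3, 0], [1, 0, 0, -2, 0], [1, 0, 0, -2, 0], [1, 0, 0, -1, 0], [1, 0, 0, 0, 0], [1, 0, 0, 0, 0]]}}

```text
clock: 37.15
position: [0.5185, -0.3621, 0.0717]
ee_rot: [-0.071, 3.138, -0.001]
force: [-2.8, 2.7, 8.1]
width: 0.17
gripper_force: 20.0
```

Request:
{"name": "drive_tool", "arguments": {"steps": [[1, 0, 1, 1, 0], [0.8, 0, 0, 0, 0], [0.7, 0, 0, 0, 0], [0.6, 0, 0, 0, 0], [0.5, 0, 0, 0, 0], [0.4, 0, 0, 0, 0], [0.4, 0, 0, 0, 0], [0.4, 0, 0, 0, 0], [0.4, 0, 0, 30, 0], [0.4, 0, 0, 40, 0], [0.4, 0, 0, 40, 0], [0.4, 0, 0, 0, 0]]}}

```text
clock: 38.15
position: [0.5206, -0.364, 0.1885]
ee_rot: [-0.07, 3.131, -0.01]
force: [1.3, -0.8, 0.3]
width: 0.601
gripper_force: 0.0
```

Request:
{"name": "drive_tool", "arguments": {"steps": [[0.4, -4, 36, 0, -0.0036], [0.4, -4, 36, 0, -0.0036], [0.4, -4, 36, 0, -0.0036], [0.4, -4, 36, 0, -0.0036], [0.4, -4, 36, 0, -0.0036], [0.4, -4, 37, 0, -0.0036], [0.4, -4, 37, 0, -0.0036], [0.4, -4, 37, 0, -0.0036], [0.4, -4, 37, 0, -0.0036], [0.4, -4, 37, 0, -0.0036], [0.4, -4, 37, 0, -0.0036], [0.4, -4, 37, 0, -0.0036], [0.4, -4, 37, 0, -0.0036], [0.4, -4, 37, 0, -0.0036], [0.4, -4, 37, 0, -0.0036], [0.4, -4, 37, 0, -0.0036], [0.4, -4, 37, 0, -0.0036], [0.4, -4, 37, 0, -0.0036], [0.4, -3, 36, 0, -0.0036], [0.4, 0, 0, 0, 0]]}}

```text
clock: 39.82
position: [0.4397, 0.3446, 0.1801]
ee_rot: [-0.023, -3.141, -0.006]
force: [-0.3, 0.0, -0.1]
width: 0.599
gripper_force: 0.0
```

Run:
```python
from h import *
look([('C',(.5185,-.362)),('B',(.4534,-.274))],[('D',(.4424,.3361))])
```

```text
t 39.82 p [0.4397 0.3446 0.1801] yaw -0.8 F [-0.3  0.  -0.1] w 55.1 gf 0.0
C dip -1 pred [505.3 257.5] none
C dip 0 pred [499.7 257.6] none
C dip 1 pred [493.3 257.8] blob [494.  258.5] dia 3.3 -> [ 0.5169 -0.3508  0.125 ]
B dip -1 pred [465.  289.3] none
B dip 0 pred [459.3 289.5] blob [459.  289.9] dia 3.0 -> [ 0.4525 -0.2733  0.127 ]
B dip 1 pred [453.  289.6] none
D top pred [178.  300.4] none
D wrist pred [314.1 226.2] none
```

C dips to +y, so it is unbalanced. D was not found at its place, so I look again more widely.

Run:
```python
from h import *
st(); d=snap('wrist','w9.png')
blobs(d,[.4424,.3361,.091],110); blobs(d,[.4424,.3361,.091],110,40,700)
t=snap('top','t9.png')
blobs(t,[.4424,.3361,.091],30,2,14)
blobs(t,[.5185,-.3494,.125],9,2,14)
```

```text
t 39.92 p [0.4417 0.3375 0.1799] yaw -1.1 F [-1.  -0.  -0.4] w 55.2 gf 0.0
pred [317.8 225. ] blob [309.6 269.2] dia 11.4 -> [0.4827 0.3281 0.091 ]
pred [317.8 225. ] blob [309.6 269.2] dia 11.4 -> [0.4827 0.3281 0.091 ]
pred [178.  300.4] blob [181.5 282. ] dia 3.3 -> [0.4828 0.3283 0.091 ]
pred [178.  300.4] blob [181.9 275.7] dia 3.0 -> [0.4967 0.3274 0.091 ]
pred [493.3 257.8] blob [494.1 258.5] dia 3.3 -> [ 0.5169 -0.3509  0.125 ]
```

D was knocked to about (.483,.328). I move to see it clear of the fingers and measure its yaw from its edges.

Request:
{"name": "drive_tool", "arguments": {"steps": [[0.4, 20, -2, 0, 0], [0.4, 25, -3, 0, 0], [0.4, 25, -2, 0, 0], [0.4, 20, -2, 0, 0], [0.4, 0, 0, 0, 0], [0.4, 0, 0, 0, 0], [0.4, 0, 0, 0, 0]]}}

```text
clock: 40.6
position: [0.532, 0.3261, 0.1803]
ee_rot: [-0.038, -3.141, 0.0]
force: [0.0, 0.0, -0.1]
width: 0.599
gripper_force: 0.0
```

```bash
cat >> h.py <<'E'
def edges(d,P,r=60,L=14):
    g=cv2.cvtColor(d['image'],cv2.COLOR_RGB2GRAY); u,v=proj(d,P); x0,y0=max(int(u)-r,0),max(int(v)-r,0)
    c=g[y0:int(v)+r,x0:int(u)+r]; seg=cv2.createLineSegmentDetector().detect(c)[0][:,0]
    out=[]
    for s in seg:
        a=ray(d,s[0]+x0,s[1]+y0,P[2]); b=ray(d,s[2]+x0,s[3]+y0,P[2]); D=b-a; l=np.hypot(*(s[2:]-s[:2]))
        if l>L and abs(D[1])>abs(D[0]): out.append((round(float(np.degrees(np.arctan(-D[0]/D[1]))),1),round(float(l)),(s+[x0,y0,x0,y0]).round().astype(int).tolist()))
    for q in sorted(out,key=lambda q:-q[1])[:9]: print(q)
E
python3 - <<'E'
from h import *
print('check A'); edges(load('w1.png'),[.5855,.2084,.061]); print('check C'); edges(load('w1.png'),[.492,.1937,.061])
st(); d=snap('wrist','w10.png'); blobs(d,[.4827,.328,.091]); print('D'); edges(d,[.4827,.328,.061])
E
```

```text
check A
(-13.5, 35, [367, 209, 332, 206])
(-13.9, 35, [277, 215, 312, 217])
(-16.0, 33, [309, 205, 277, 201])
(-15.6, 30, [334, 219, 364, 222])
(-10.6, 24, [308, 154, 284, 153])
(-14.7, 21, [288, 200, 309, 202])
(-7.7, 20, [364, 170, 344, 170])
(-9.2, 18, [279, 170, 262, 170])
(-15.6, 16, [329, 213, 313, 212])
check C
(-10.8, 24, [308, 154, 284, 153])
t 40.6 p [0.532  0.3261 0.1803] yaw -1.4 F [ 0.   0.  -0.1] w 55.1 gf 0.0
pred [320.5 165. ] blob [320.5 165. ] dia 13.3 -> [0.4827 0.3281 0.091 ]
D
(-1.9, 19, [374, 172, 356, 172])
(5.0, 16, [329, 173, 313, 175])
(4.6, 16, [328, 154, 312, 156])
(-0.9, 15, [283, 173, 268, 173])
```

D's sleeve edges are at +5° yaw. Grip D there.

Request:
{"name": "drive_tool", "arguments": {"steps": [[0.4, -20, 0, 0, 0.04], [0.4, -20, 0, 0, 0.04], [0.4, -9, 0, 0, 0.03], [0.5, 0, 0, -35, 0], [0.5, 0, 0, -35, 0], [0.5, 0, 0, -35, 0], [0.5, 0, 0, -25, 0], [0.5, 0, 0, -10, 0], [0.5, 0, 0, -5, 0], [0.5, 0, 0, 0, 0], [1, 0, 0, 0, 0], [1, 0, 0, 0, 0], [1, 0, 0, 0, 0], [1, 0, 0, 0, 0], [1, 0, 0, 0, 0], [1, 0, 0, 0, 0], [1, 0, 0, 0, 0]]}}

```text
clock: 42.07
position: [0.4838, 0.3276, 0.0359]
ee_rot: [-0.137, 3.138, 0.001]
force: [-0.9, 0.7, 4.3]
width: 0.172
gripper_force: 20.0
```

Request:
{"name": "drive_tool", "arguments": {"steps": [[1, 0, 0, 25, 0], [1, 0, 0, 35, 0], [1, 0, 0, 40, 0], [1, 0, 0, 35, 0], [1, 0, 0, 15, 0], [1, 0, 0, 0, 0]]}}

```text
clock: 42.57
position: [0.4853, 0.3284, 0.1896]
ee_rot: [-0.136, 3.133, 0.006]
force: [1.2, -0.5, -1.9]
width: 0.176
gripper_force: 20.0
```

Request:
{"name": "drive_tool", "arguments": {"steps": [[1, -2, -36, 0, -0.0022], [1, -2, -36, 0, -0.0022], [1, -2, -36, 0, -0.0022], [1, -2, -36, 0, -0.0022], [1, -2, -36, 0, -0.0022], [1, -2, -36, 0, -0.0022], [1, -2, -36, 0, -0.0022], [1, -2, -36, 0, -0.0022], [1, -2, -36, 0, -0.0022], [1, -1, -36, 0, -0.0022], [1, -1, -36, 0, -0.0022], [1, -1, -37, 0, -0.0022], [1, -1, -37, 0, -0.0022], [1, -1, -37, 0, -0.0022], [1, -1, -37, 0, -0.0022], [1, -1, -37, 0, -0.0022], [1, -1, -37, 0, -0.0022], [1, -1, -37, 0, -0.0022], [1, -1, -37, 0, -0.0022], [1, 0, 0, 0, 0]]}}

```text
clock: 44.23
position: [0.4519, -0.3731, 0.1841]
ee_rot: [0.057, -3.138, 0.007]
force: [0.1, -0.0, -1.5]
width: 0.175
gripper_force: 20.0
```

```bash
python3 -c "
from h import *
st()"
```

```text
t 44.23 p [ 0.4519 -0.3731  0.1841] yaw 2.1 F [ 0.1 -0.  -1.5] w 16.1 gf 20.0
```

Request:
{"name": "drive_tool", "arguments": {"steps": [[1, 0, 0, 0, 0], [1, 0, 0, 0, 0], [1, 0, 0, -25, 0], [1, 0, 0, -30, 0], [1, 0, 0, -30, 0], [1, 0, 0, -15, 0], [1, 0, 0, -8, 0], [1, 0, 0, -3, 0], [1, 0, 0, -2, 0], [1, 0, 0, -2, 0], [1, 0, 0, -1, 0], [1, 0, 0, 0, 0], [1, 0, 0, 0, 0]]}}

```text
clock: 45.32
position: [0.4564, -0.365, 0.0715]
ee_rot: [-0.071, 3.138, -0.001]
force: [-3.1, 2.7, 11.6]
width: 0.175
gripper_force: 20.0
```

Request:
{"name": "drive_tool", "arguments": {"steps": [[1, 0, 1, 1, 0], [0.8, 0, 0, 0, 0], [0.7, 0, 0, 0, 0], [0.6, 0, 0, 0, 0], [0.5, 0, 0, 0, 0], [0.4, 0, 0, 0, 0], [0.4, 0, 0, 0, 0], [0.4, 0, 0, 0, 0], [0.4, 0, 0, 30, 0], [0.4, 0, 0, 40, 0], [0.4, 0, 0, 40, 0], [0.4, 28, 0, 0, 0], [0.4, 28, 0, 0, 0], [0.4, 28, 0, 0, 0], [0.4, 28, 1, 0, 0], [0.4, 0, 1, 0, 0], [0.4, 0, 0, 0, 0], [0.4, 0, 0, 0, 0], [0.4, 0, 0, 0, 0], [0.4, 0, 0, 0, 0]]}}

```text
clock: 46.98
position: [0.5663, -0.3625, 0.1806]
ee_rot: [0.069, -3.141, 0.0]
force: [-0.3, 1.2, 0.4]
width: 0.6
gripper_force: 0.0
```

Request:
{"name": "drive_tool", "arguments": {"steps": [[0.4, 0, 0, 0, 0], [0.4, 0, 0, 0, 0], [0.4, 0, 0, 0, 0], [0.4, 0, 0, 0, 0], [0.4, 0, 0, 0, 0], [0.4, 0, 0, 0, 0], [0.4, 0, 0, 0, 0], [0.4, 0, 0, 0, 0], [0.4, 0, 0, 0, 0], [0.4, 0, 0, 0, 0], [0.4, 0, 0, 0, 0], [0.4, 0, 0, 0, 0]]}}

```text
clock: 47.98
position: [0.5674, -0.3619, 0.1803]
ee_rot: [0.071, -3.141, -0.0]
force: [1.0, -0.2, -0.1]
width: 0.601
gripper_force: 0.0
```

Run:
```python
from h import *
st(); d=snap('wrist','w11.png')
print('C'); blobs(d,[.5175,-.3615,.127]); 
print('D'); blobs(d,[.4555,-.3645,.127],30)
```

```text
t 47.98 p [ 0.5674 -0.3619  0.1803] yaw 2.6 F [ 1.  -0.2 -0.1] w 55.3 gf 0.0
C
pred [323.4 170.7] blob [338.4 169.9] dia 14.7 -> [ 0.5165 -0.351   0.127 ]
D
pred [323.4  74.1] blob [324.8  73.9] dia 16.9 -> [ 0.4554 -0.3636  0.127 ]
```

D hangs level and C dips +y about 17°. I regrip C the same way as A.

Request:
{"name": "drive_tool", "arguments": {"steps": [[0.4, -20, 0, 0, 0], [0.4, -20, 0, 0, 0], [0.4, -9, 0, 0, 0], [0.4, 0, 0, 0, 0], [0.4, 0, 0, -30, 0], [0.4, 0, 0, -30, 0], [0.4, 0, 0, -25, 0], [0.4, 0, 0, -10, 0], [0.4, 0, 0, -5, 0], [0.45, 0, 0, 0, 0], [0.5, 0, 0, 0, 0], [0.55, 0, 0, 0, 0], [0.6, 0, 0, 0, 0], [0.65, 0, 0, 0, 0], [0.7, 0, 0, 0, 0], [0.75, 0, 0, 0, 0], [0.79, 0, 0, 0, 0], [0.79, 0, 0, 0, 0]]}}

```text
clock: 49.53
position: [0.5185, -0.3618, 0.0804]
ee_rot: [-0.071, 3.141, 0.0]
force: [-0.1, 0.5, 0.6]
width: 0.22
gripper_force: 0.2
```

Request:
{"name": "drive_tool", "arguments": {"steps": [[0.79, 0, 0, -4, 0], [0.79, 0, 0, -4, 0], [0.79, 0, 0, -1, 0], [0.79, 0, 0, 0, 0], [1, 0, 0, 0, 0], [1, 0, 0, 0, 0], [1, 0, 0, 0, 0], [1, 0, 0, 0, 0]]}}

```text
clock: 50.2
position: [0.5183, -0.3619, 0.0713]
ee_rot: [0.071, -3.141, -0.0]
force: [-0.1, -0.3, -1.6]
width: 0.168
gripper_force: 20.0
```

Request:
{"name": "drive_tool", "arguments": {"steps": [[1, 0, 0, 20, 0], [1, 0, 0, 35, 0], [1, 0, 0, 35, 0], [1, 0, 0, 25, 0], [1, -3, 31, 0, 0.0026], [1, -3, 31, 0, 0.0026], [1, -3, 31, 0, 0.0026], [1, -3, 31, 0, 0.0026], [1, -3, 31, 0, 0.0026], [1, -3, 31, 0, 0.0026], [1, -3, 31, 0, 0.0026], [1, -4, 32, 0, 0.0026], [1, -4, 32, 0, 0.0026], [1, -4, 32, 0, 0.0026], [1, -4, 32, 0, 0.0026], [1, -4, 32, 0, 0.0026], [1, 0, 0, 0, 0], [1, 0, 0, 0, 0], [1, 0, 0, 0, 0]]}}

```text
clock: 51.78
position: [0.4775, 0.0146, 0.1864]
ee_rot: [-0.12, 3.139, -0.001]
force: [0.3, -1.0, -2.8]
width: 0.168
gripper_force: 20.0
```

Request:
{"name": "drive_tool", "arguments": {"steps": [[1, 0, 0, -25, 0], [1, 0, 0, -30, 0], [1, 0, 0, -30, 0], [1, 0, 0, -15, 0], [1, 0, 0, -8, 0], [1, 0, 0, -3, 0], [1, 0, 0, -2, 0], [1, 0, 0, -2, 0], [1, 0, 0, -1, 0], [1, 0, 0, 0, 0], [1, 0, 0, 0, 0]]}}

```text
clock: 52.7
position: [0.4782, 0.0152, 0.0711]
ee_rot: [-0.12, 3.138, 0.0]
force: [0.2, -0.1, 0.1]
width: 0.169
gripper_force: 20.0
```

Request:
{"name": "drive_tool", "arguments": {"steps": [[1, 0, 0, -0.5, 0], [1, 0, 0, 0, 0], [0.8, 0, 0, 0, 0], [0.7, 0, 0, 0, 0], [0.6, 0, 0, 0, 0], [0.5, 0, 0, 0, 0], [0.4, 0, 0, 0, 0], [0.4, 0, 0, 0, 0], [0.4, 0, 0, 0, 0], [0.4, 0, 0, 30, 0], [0.4, 0, 0, 40, 0], [0.4, 0, 0, 40, 0], [0.4, 0, 35, 0, 0], [0.4, 0, 35, 0, 0], [0.4, 0, 35, 0, 0], [0.4, 0, 35, 0, 0], [0.4, 0, 35, 0, 0], [0.4, 0, 35, 0, 0], [0.4, 0, 35, 0, 0], [0.4, 0, 35, 0, 0]]}}

```text
clock: 54.37
position: [0.4771, 0.2967, 0.1798]
ee_rot: [0.12, -3.139, -0.0]
force: [0.6, -0.0, 0.2]
width: 0.6
gripper_force: 0.0
```

Request:
{"name": "drive_tool", "arguments": {"steps": [[0.4, 0, 0, 0, 0], [0.4, 0, 0, 0, 0], [0.4, 0, 0, 0, 0], [0.4, 0, 0, 0, 0], [0.4, 0, 0, 0, 0], [0.4, 0, 0, 0, 0], [0.4, 0, 0, 0, 0], [0.4, 0, 0, 0, 0], [0.4, 0, 0, 0, 0], [0.4, 0, 0, 0, 0], [0.4, 0, 0, 0, 0], [0.4, 0, 0, 0, 0], [0.4, 0, 0, 0, 0], [0.4, 0, 0, 0, 0], [0.4, 0, 0, 0, 0], [0.4, 0, 0, 0, 0], [0.4, 0, 0, 0, 0], [0.4, 0, 0, 0, 0], [0.4, 0, 0, 0, 0], [0.4, 0, 0, 0, 0]]}}

```text
clock: 56.03
position: [0.4774, 0.2951, 0.1799]
ee_rot: [-0.12, 3.139, 0.0]
force: [1.0, -0.2, 0.4]
width: 0.602
gripper_force: 0.0
```

Run:
```python
from h import *
look([('A',(.5387,.0202)),('C',(.478,.0154)),('E',(.514,-.272)),('B',(.4534,-.274)),('D',(.4564,-.3645))])
a=cv2.imread('pics/top0.png',0); t=snap('top','t12.png'); b=cv2.imread('pics/t12.png',0)
for n,(x0,y0,x1,y1) in {'timer':(215,160,250,200),'loupe':(252,180,298,215),'cover':(352,242,370,262),'slides':(362,192,404,216),'can':(445,188,470,212)}.items():
    print(n, cv2.absdiff(cv2.GaussianBlur(a,(5,5),0),cv2.GaussianBlur(b,(5,5),0))[y0:y1,x0:x1].max(), end=' ')
```

```text
t 56.03 p [0.4774 0.2951 0.1799] yaw 4.4 F [ 1.  -0.2  0.4] w 55.4 gf 0.0
A dip -1 pred [324.8 252.5] none
A dip 0 pred [318.9 252.6] none
A dip 1 pred [313.  252.8] blob [313.5 252.8] dia 3.3 -> [0.5388 0.0318 0.125 ]
C dip -1 pred [327.7 280.9] none
C dip 0 pred [321.8 281.1] blob [317.2 281.9] dia 2.3 -> [0.4765 0.0253 0.127 ]
C dip 1 pred [315.9 281.2] blob [317.1 281.9] dia 3.2 -> [0.4765 0.0256 0.125 ]
E dip -1 pred [462.7 260.6] none
E dip 0 pred [457.  260.8] blob [456.3 260.6] dia 2.9 -> [ 0.5143 -0.2706  0.127 ]
E dip 1 pred [450.7 260.9] none
B dip -1 pred [465.  289.3] none
B dip 0 pred [459.3 289.5] blob [458.9 289.9] dia 3.2 -> [ 0.4525 -0.2731  0.127 ]
B dip 1 pred [453.  289.6] none
D dip -1 pred [508.2 286.9] none
D dip 0 pred [502.5 287. ] blob [502.2 287.5] dia 3.1 -> [ 0.4555 -0.3639  0.127 ]
D dip 1 pred [496.1 287.2] none
timer 11 loupe 11 cover 11 slides 10 can 11
```

All five heads hang where they belong, level on their rows and dipped on the reject rail. The bystanders have not moved, so I hand in.

```bash
python3 -c "
from cell import arm
print(arm.sign_off())"
```

```text
the job is handed in; nothing more can be done
None
```

The job is handed in (verdict not shown): all five heads hang let go, three level on their rows (two medium, one small) and two dipped (the large and one small) on the reject rail, with the bystanders unmoved at about 56 s.

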